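Start the chill plate with the reach rod

TASK

Start a chill run. Lay the cassette flat on the chill plate and let go of it, then take the bent rod from its rest and reach over the splash guard with it from the plate side: first push the bar-ended lever fully away from the guard, then pull the ball-ended lever fully towards the guard. Finally lay the rod back in the two forks of its rest as it was; only the rod may touch the switches, and the petri dish and the slide box are to stay where they are.

Things in the scene. Friction and masses are not known exactly. Their poses are not given: they have to be found in the camera images.
- station: Chill station, fixed. Origin on the bench under the middle of the splash guard; x points through the guard to the switches behind it, y along the guard to the left. Guard: clear pane in an aluminium frame, 200 mm long (y), 12 mm thick (20 at the foot), 100 mm high. Two switches stand about 75 mm behind it (+x), 45 mm left and right of the middle; which is where varies.
- plate_centre (a point): Centre of the top of the chill plate, a bare aluminium plate in front of the guard: 126 mm (x) by 196 mm (y), its top level 20 mm above the bench. Axes as the station's. Any place on the plate, in any direction, will do for the cassette.
- cassette: The only cassette on the bench, left of the station: a flat 29 x 40 x 12 mm plastic cassette carrying a wax block. Origin at the centre of its underside, z up, short side (29 mm) along x, 40 mm along y. It lies on the bench, light, under 50 g.
- rod: Bent steel rod with black handle, about 120 g. Origin on the rod's axis at the handle; x towards the bent end, z up as it rests. Handle x -45 to 50 mm, 16 mm wide (y), z -12 to 12. Rod 8 mm thick from x -85 to 160 (y = z = 0); there its leg goes straight down to z = -100. Centre of mass near x = 15. Resting, its axis is 135 mm above the bench, the leg hangs free.
- rod_tip (a point): Lower end of the rod's leg (x = 160, z = -100 mm in the rod's frame); the leg has 4 mm radius and its end is round.
- rest: Rest for the rod, fixed: dark steel foot 225 x 50 x 8 mm with two upright V forks of wire, at x = -65 mm (under the rod's tail) and x = 100 mm (under the shank) in its frame, x being where the bent end points. Each V is open at the top: mouth 40 mm wide (y), 145 mm above the bench, narrowing at 45 degrees, so it centres the rod.
- rest_seat (a point): Where the rod's origin lies when the rod rests, on the rest's axis 135 mm above the bench; axes as the rest's and the resting rod's.
- switch_ball: Fixed switch behind the guard: grey housing 56 x 60 mm, 32 mm high, whose lever ends in a black 18 mm ball. Origin under its middle on the bench, x away from the guard. Lever pivot (along y) 32 mm above the origin; flat steel blade 14 mm wide (y), 5 mm thick; ball centre 42 mm from the pivot. Starts leaning away from the guard.
- ball_lever (a joint): Angle of the ball-ended lever, rad: 0 = leaning 0.5 rad away from the guard (start near 0, up to 0.1), 0.5 = upright, 1.0 = stop, leaning 0.5 rad towards the guard (fully pulled). Stays where it is left; about 0.5 N at the ball moves it.
- switch_bar: Fixed switch behind the guard, same housing and blade, whose lever ends in a black crossbar 34 mm long (y), 10 mm thick, 12 mm high. Origin under its middle on the bench, x away from the guard. Pivot (along y) 32 mm above the origin; crossbar centre 42 mm from the pivot. Starts leaning towards the guard.
- bar_lever (a joint): Angle of the bar-ended lever, rad: 0 = leaning 0.5 rad towards the guard (start near 0, up to 0.1), 0.5 = upright, 1.0 = stop, leaning 0.5 rad away from the guard (fully pushed). Stays where it is left; about 0.5 N at the bar moves it.
- petri_dish: Bystander: clear round dish, 60 mm across, 14 mm high, loose, left of the station. Origin at the centre of its underside.
- slide_box: Bystander: flat white box, 93 x 99 x 35 mm, loose, between station and rest. Origin at the centre of its underside. Behind it a fixed slide labeller with a blue lid stands between station and rest, 207 x 176 mm and 128 mm high, to be passed over.
There are look-alikes about, which are no part of the job. What is shaped like the cassette but pink is not meant.

How it is judged:
On the way, in this order (a step that is already met when the one before it is completed fails the run):
1. the cassette lies flat on the chill plate, released (x of cassette in the frame of plate_centre between -0.06 and 0.055 m and y of cassette in the frame of plate_centre between -0.088 and 0.088 m and z of cassette in the frame of plate_centre between -0.004 and 0.006 m and angle between cassette's own z axis and vertical below 0.15 rad and contact force between the fingers and cassette below 0.1 N), for 0.2 s.
2. the rod is lifted clear of its rest (distance between rod and rest_seat above 0.05 m), for 0.1 s.
3. the bar-ended lever is pushed away from the guard with the rod over the guard (handle on the plate side), the ball-ended one not yet pulled (value of joint bar_lever above 0.85 rad and value of joint ball_lever below 0.4 rad and distance between rod_tip and switch_bar below 0.12 m and x of rod in the frame of station below 0.02 m), for 0.05 s.
4. the ball-ended lever is pulled towards the guard with the rod over the guard (value of joint ball_lever above 0.85 rad and distance between rod_tip and switch_ball below 0.12 m and x of rod in the frame of station below 0.02 m), for 0.05 s.
At the end, for the whole second after the job is handed in: Cassette flat on the plate, its centre 5 mm or more inside the edges; both levers past 0.85 rad (bar away from the guard, ball towards it); rod at rest in both forks, leg down (tilt under 0.4), within 20 mm lengthways, 8 mm sideways, 6 mm in height and 0.12 rad of its seat (x of cassette in the frame of plate_centre between -0.06 and 0.055 m and y of cassette in the frame of plate_centre between -0.088 and 0.088 m and z of cassette in the frame of plate_centre between -0.004 and 0.006 m and angle between cassette's own z axis and vertical below 0.15 rad and linear speed of each of cassette, rod below 0.03 m/s and value of joint each of bar_lever, ball_lever above 0.85 rad and x of rod in the frame of rest_seat between -0.02 and 0.02 m and y of rod in the frame of rest_seat between -0.008 and 0.008 m and z of rod in the frame of rest_seat between -0.006 and 0.006 m and angle between the x axis of rod and the x axis of rest_seat, either way round below 0.12 rad and x of rod_tip in the frame of rest_seat above 0.1 m and angle between rod's own z axis and vertical below 0.4 rad and contact force between rod and rest above 0.3 N); the robot touches nothing.
It fails at once if the robot's hand or arm touches a switch; only the rod may (contact force between any of the fingers, the arm and switch_ball above 0.5 N or contact force between any of the fingers, the arm and switch_bar above 0.5 N).
It fails at once if the petri dish or the slide box is displaced by more than 30 mm (distance of any of petri_dish, slide_box from where it was at the start of the episode above 0.03 m).
It also fails if it takes over 64 s, if anything falls off the work surface, if the arm or the gripper's body presses on something with over 40 N, if the wrist force passes 120 N, or if a joint passes its speed limit or range.

ROBOT

A 7-joint arm with a two-finger parallel gripper is mounted at the origin on a cart in front of the work surface, level with it; the furniture and walls round the work are solid. World frame = base frame: x ahead of the robot, y to its left, z up, the work surface at z = 0. Lengths are in m, angles in rad, forces in N, time in s.
With the tool pointing down it reaches from about 0.4 to 0.85 m from the base axis. Payload 10.4 kg.
Tool frame: the origin (TCP) lies between the finger pads; the fingertips stand 11 mm ahead of it and the grasp point (between the pads) lies 8 mm behind it (r.tcp_to_tips is the distance from the TCP to the fingertips, in m); z points along the fingers, y is the line along which they close (so a half turn about z gives the same grasp; the last joint's range is limited). The gripper opens to 87 mm and grips with 3 to 60 N. Pads are 19 mm wide; open, the fingers measure 117 mm over their backs; the gripper's body (75 mm by 190 mm) begins 51 mm behind the grasp point.
Start: joints at [1.313, 0.332, -0.065, 1.46, 0.022, 1.35, -0.088], TCP at [0.145, -0.608, 0.234] pointing down, gripper open.
Joint ranges: [-2.6, 2.6], [-0.5, 2.12], [-1.47, 1.34], [0.16, 2.42], [-1.27, 4.41], [0.06, 2.06], [-2.6, 2.6]. Speed limits (rad/s): [2.22, 2.22, 2.79, 2.79, 3.14, 3.14, 3.14].

INTERFACE

Orientations are given as a unit quaternion [x, y, z, w].
In Python, from bench import r gives the robot as it stands. The module is installed in compiled form; this text tells all that it offers.
- The arm moves only by the shell command python3 -m crank 'ROWS' [FORCE]. ROWS is JSON, a list of rows, each an object of numbers: "claw": the closure, from -1 (fully open) to 1 (shut); "dx", "dy", "dz": the shift along the tool's x, y, z each as a share of 3 cm, from -1 to 1; "ax", "ay", "az": the turn, a rotation vector about the tool's x, y, z each as a share of 6 degrees, from -1 to 1. A call has 1 to 8 rows; each row shifts and turns the commanded pose from where the row before left it, along the tool's axes as they then stand; what a row does not reach is not made up. A row lasts 1/12 s, in which the tool goes at most 41.7 mm and 7.16 degrees, less where a joint would pass 70% of its speed; a pose out of reach is approached as far as the arm can. A call with a number of a shift or a turn outside -1 to 1 is refused whole. A call with a gripper value outside its range is refused whole. The fingers move at their own pace and stop on an object; FORCE is the grip in N (left out, the last holds). Time passes only in rows, so rows that do not move let the fingers close. It gives the time, the measured TCP pose, the force, the opening and the grip force at its end, in the units of the state.
- r.read_state(): the state, without advancing time (a new reading comes with each control period).
- r.camera(name): name is "scene" or "top" or "wrist"; returns a dict with "color" (384x512x3 uint8, red, green, blue), "mtx" (3x3 intrinsics, pixels), "R" (3x3) and "t" (3): a world point X has camera coordinates R X + t; the wrist camera has in their place "hand_eye" (4x4, takes a point from camera to tool coordinates, whose origin is the TCP and whose axes are the flange's). Camera axes: x right, y down, z forward; pixel columns grow to the right and rows downward; lengths in m; the calibration is good to about 2 mm. The wrist camera is an equidistant fisheye: a pixel r from the principal point sees the ray r / f radians off the axis. A picture is of the moment at which its call begins: read the wrist's pose just before it. There is no depth.
- r.close_job(): hands the job in; it is judged then, once.
The state is a dict: "time": time; "joint_positions": joint angles; "joint_vel": joint speeds; "joint_torque": joint torques, N m; "ee_pos": TCP position; "eef_rot": TCP orientation; "ft_force": force on the tool from outside, world axes, zero at the start; "torque": the same for the moment, N m; "width": finger opening in m; "grip_force": force on a finger pad.
Only numpy, scipy, OpenCV 4.12 (cv2) and the standard library are available. Lean on these libraries where they do the work, as an engineer would, in place of code of your own. Each camera call takes 0.05 s, during which the arm holds its last target. There are 200 camera calls.

## Working session

There is one attempt and no reset: what is moved stays moved. The work goes in short steps, Python scripts to look and compute and a shell command to move; the robot and the scene stay as the last step left them, time stands still between calls to the robot, and variables do not carry over. Pictures are saved under pics/ and viewed, at most 10 in all, crops included, and the job is handed in when it is done.

```bash
mkdir -p pics; python3 - <<'E'
from bench import r
import cv2,numpy as np
for n in ["scene","top"]:
    c=r.camera(n); cv2.imwrite(f"pics/{n}.png",cv2.resize(c["color"][:,:,::-1],(800,600),interpolation=cv2.INTER_CUBIC))
    np.savez(n+".npz",**c); print(n,c["mtx"].tolist(),(-c["R"].T@c["t"]).tolist(),c["R"].round(3).tolist())
print(r.read_state(), r.tcp_to_tips)
E
```

```text
scene [[388.52011069029845, 0.0, 255.84466469843284], [0.0, 388.52011069029845, 190.76174287864683], [0.0, 0.0, 1.0]] [0.0053745568245429625, 0.7457262551977176, 0.6964629558762148] [[-0.823, -0.568, 0.01], [-0.311, 0.436, -0.845], [0.475, -0.698, -0.535]]
top [[365.0255302015185, 0.0, 256.56193831634664], [0.0, 365.0255302015185, 191.5728747413593], [0.0, 0.0, 1.0]] [0.35006627230383436, 0.03321032257879243, 1.2800774152574292] [[0.027, -0.999, 0.029], [-0.99, -0.03, -0.14], [0.141, -0.025, -0.99]]
{'time': 0.1, 'joint_positions': array([ 1.31337084,  0.33280819, -0.06467784,  1.46087514,  0.02155276,
        1.34987272, -0.08851753]), 'joint_vel': array([-0.00037662, -0.0021477 , -0.00124623, -0.00186202, -0.00050519,
        0.00027134,  0.0002416 ]), 'joint_torque': array([ 5.94198245e-04, -6.24548078e+01,  2.44341017e-02, -3.90717065e+01,
       -6.12123334e-02,  3.65810876e-02,  1.01019762e-05]), 'ee_pos': array([ 0.145343  , -0.60752286,  0.23282521]), 'eef_rot': array([ 9.93116552e-01,  1.17128603e-01, -8.34798857e-05, -6.29868480e-04]), 'ft_force': array([-0.58777121,  0.40973123,  0.00774233]), 'torque': array([-0.01151024, -0.01182118,  0.02073509]), 'grip_force': 0.0, 'width': 0.08719281873228285} 0.011
```

View pics/top.png

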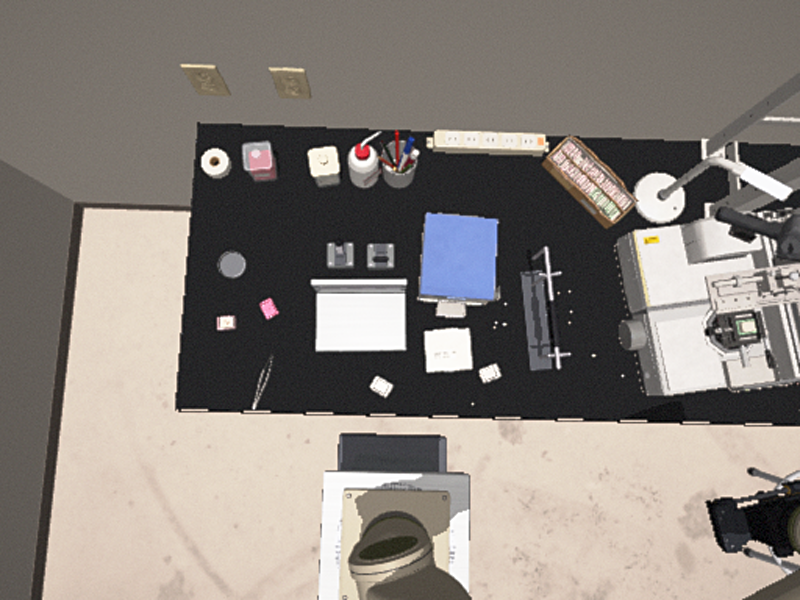

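View pics/scene.png

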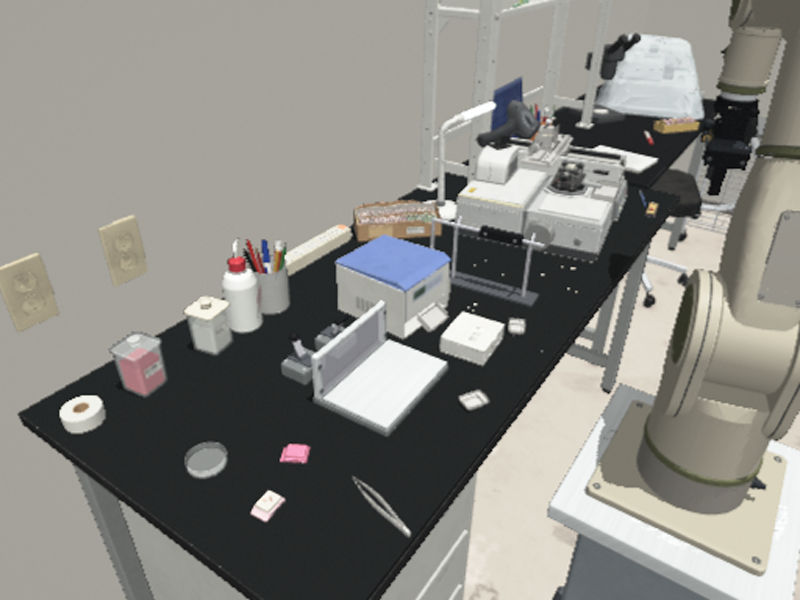

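Top view: cassette candidate is the pale item at (226,322), the pink one at (269,308) is a look-alike; plate (361,320), switches (340,254) and (380,254), rest and rod around (540,310). I'll enlarge these.

```bash
cat > h.py <<'E'
import numpy as np,cv2
from scipy.spatial.transform import Rotation as Ro
def load(n): return dict(np.load(n+".npz"))
def p2w(c,u,v,z):
    d=c["R"].T@np.linalg.inv(c["mtx"])@np.array([u,v,1.]); o=-c["R"].T@c["t"]
    return o+d*(z-o[2])/d[2]
def w2p(c,X):
    p=c["mtx"]@(c["R"]@np.array(X)+c["t"]); return p[:2]/p[2]
E
python3 - <<'E'
from h import *
def crop(im,x0,y0,w,h,W,H): return cv2.resize(im[y0:y0+h,x0:x0+w],(W,H),interpolation=cv2.INTER_CUBIC)
t=load("top")["color"][:,:,::-1]; s=load("scene")["color"][:,:,::-1]
A=crop(t,130,180,50,50,300,300)   # cassette x6
B=crop(t,195,150,70,80,420,480)[:, :] # station x6
C=crop(t,325,150,50,100,300,600)
o=np.zeros((600,800,3),np.uint8)
o[:300,:250]=A[:,:250]; o[300:,:250]=cv2.resize(s[300:350,150:192],(250,300),interpolation=cv2.INTER_CUBIC)
o[:480,250:500]=cv2.resize(t[150:230,198:265],(250,480))*0
o[:600,500:]=C
o[:335,250:500]=cv2.resize(t[150:230,200:260],(250,333),interpolation=cv2.INTER_CUBIC)[:335] if 0 else cv2.resize(t[150:230,200:260],(250,335),interpolation=cv2.INTER_CUBIC)
o[335:600,250:500]=cv2.resize(s[190:270,175:250],(250,265),interpolation=cv2.INTER_CUBIC)
cv2.imwrite("pics/c1.png",o)
E
```

```text
(no output)
```

View pics/c1.png

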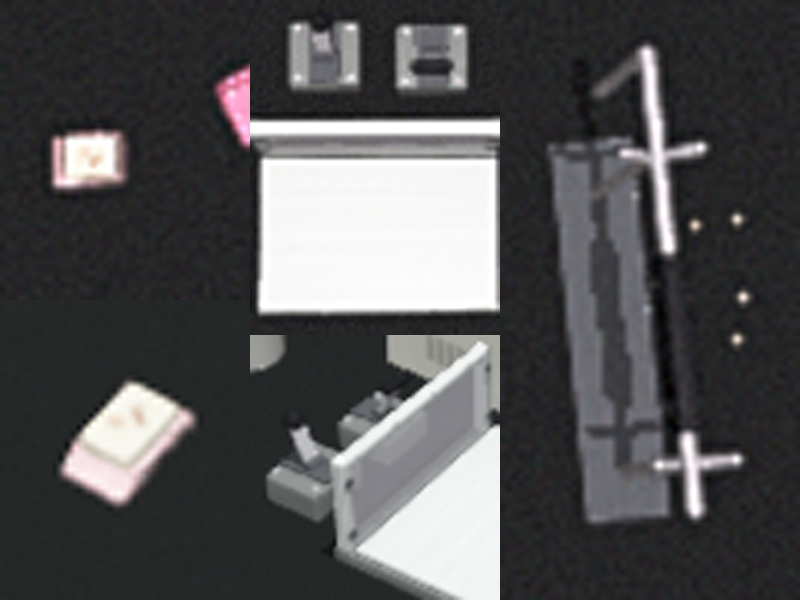

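```bash
python3 - <<'E'
from h import *
c=load("top")
A=lambda u,v:(130+u/6-.5,180+v/6-.5)
B=lambda u,v:(200+(u-250)/4.1667-.5,150+v/4.1875-.5)
C=lambda u,v:(325+(u-500)/6-.5,150+v/6-.5)
def P(n,uv,z): print(n,p2w(c,*uv,z).round(4))
for q in [(52,135),(122,130),(126,184),(56,190),(90,160)]: P("cas",A(*q),.008)
for q in [(259,313),(498,311),(260,157),(497,157)]: P("plate",B(*q),.02)
for q in [(250,119),(500,119)]: P("guardtop",B(*q),.1)
for q in [(289,90),(359,90),(359,24),(290,24)]: P("ballsw",B(*q),.032)
for q in [(396,90),(467,90),(467,25),(397,25)]: P("barsw",B(*q),.032)
P("ball",B(320,24),.069);P("bar",B(433,66),.069)
for n,q in dict(tail=(697,515),h0=(690,433),h1=(670,252),bend=(647,48)).items(): P(n,C(*q),.135)
P("legtip",C(598,93),.035)
for q in [(621,153),(704,148),(656,465),(741,460)]: P("fork",C(*q),.145)
for q in [(548,147),(630,138),(668,514),(586,522)]: P("foot",C(*q),.008)
for q in [(424,330),(467,328),(472,368),(426,373)]: P("box",(q[0]*.64-.2,q[1]*.64-.2),.035)
for q in [(426,213),(497,220),(497,297),(420,296)]: P("blue",(q[0]*.64-.2,q[1]*.64-.2),.128)
P("dish",(232*.64,265*.64),.01)
E
```

```text
cas [0.4816 0.4115 0.008 ]
cas [0.4857 0.3715 0.008 ]
cas [0.4544 0.3671 0.008 ]
cas [0.4498 0.4069 0.008 ]
cas [0.4677 0.3887 0.008 ]
plate [0.4102 0.1867 0.02  ]
plate [ 0.4174 -0.01    0.02  ]
plate [0.5393 0.1921 0.02  ]
plate [ 0.5455 -0.0058  0.02  ]
guardtop [0.557  0.1912 0.1   ]
guardtop [ 0.5633 -0.0049  0.1   ]
ballsw [0.5944 0.1692 0.032 ]
ballsw [0.5963 0.1111 0.032 ]
ballsw [0.6523 0.1132 0.032 ]
ballsw [0.6503 0.1709 0.032 ]
barsw [0.5973 0.0803 0.032 ]
barsw [0.5992 0.0211 0.032 ]
barsw [0.6545 0.0226 0.032 ]
barsw [0.6525 0.0814 0.032 ]
ball [0.6423 0.1425 0.069 ]
bar [0.6106 0.0496 0.069 ]
tail [ 0.3837 -0.3159  0.135 ]
h0 [ 0.4265 -0.3127  0.135 ]
h1 [ 0.5224 -0.3031  0.135 ]
bend [ 0.6333 -0.2918  0.135 ]
legtip [ 0.6301 -0.2911  0.035 ]
fork [ 0.5732 -0.2745  0.145 ]
fork [ 0.5774 -0.319   0.145 ]
fork [ 0.4087 -0.2916  0.145 ]
fork [ 0.4125 -0.3363  0.145 ]
foot [ 0.6024 -0.268   0.008 ]
foot [ 0.6094 -0.3171  0.008 ]
foot [ 0.3875 -0.3376  0.008 ]
foot [ 0.3816 -0.2896  0.008 ]
box [ 0.4613 -0.0499  0.035 ]
box [ 0.4685 -0.1444  0.035 ]
box [ 0.3815 -0.1563  0.035 ]
box [ 0.368  -0.0562  0.035 ]
blue [ 0.698  -0.0427  0.128 ]
blue [ 0.6882 -0.1918  0.128 ]
blue [ 0.5253 -0.1923  0.128 ]
blue [ 0.5224 -0.034   0.128 ]
dish [0.5968 0.3832 0.01  ]
```

Sizes agree (rod 250 mm, plate 197 x 128, housings ~58, forks 45 wide). Ball switch is the left one, bar the right. First move: turn to yaw 0.1 and head over toward the bench.

```bash
cat >> h.py <<'E'
def plan(target,yaw=None):
    """remaining shift to target (x,y,z) in row units along tool axes, and turn units"""
    from bench import r
    s=r.read_state(); q=Ro.from_quat(s["eef_rot"]); M=q.as_matrix()
    y=np.arctan2(M[1,0],M[0,0])
    d=M.T@(np.array(target)-s["ee_pos"])/.03
    print("t",round(s["time"],2),"pos",s["ee_pos"].round(4),"yaw",y.round(4),"w",round(s["width"],4),"g",round(s["grip_force"],1),"F",s["ft_force"].round(1))
    print(" q7",s["joint_positions"].round(2)," units d",d.round(2),end=" ")
    if yaw is not None:
        T=Ro.from_euler("z",yaw)*Ro.from_euler("x",np.pi)
        print("turn",((q.inv()*T).as_rotvec()/np.radians(6)).round(2))
    else: print()
E
python3 -m crank '[{"az":0.65},{"az":0.64},{"dx":0.8,"dy":-0.56},{"dx":0.8,"dy":-0.56},{"dx":0.8,"dy":-0.56},{"dx":0.8,"dy":-0.56},{"dx":0.8,"dy":-0.56},{"dx":0.8,"dy":-0.56}]' 
python3 -m crank '[{"dx":0.8,"dy":-0.56},{"dx":0.8,"dy":-0.56},{"dx":0.8,"dy":-0.56},{"dx":0.8,"dy":-0.56},{"dx":0.8,"dy":-0.56},{"dx":0.8,"dy":-0.56},{"dx":0.8,"dy":-0.56},{"dx":0.8,"dy":-0.56}]'
python3 -c "
from h import *
plan((.468,.389,.15),.1)"
```

```text
t 0.1 pos [ 0.1453 -0.6075  0.2328] yaw 0.2348 w 0.0872 g 0.0 F [-0.6  0.4  0. ]
 q7 [ 1.31  0.33 -0.06  1.46  0.02  1.35 -0.09]  units d [ 18.19 -29.8    2.8 ] turn [-0.01  0.    1.29]invalid input at $[0]: expected keys claw, dx, dy, dz, ax, ay, az
invalid input at $[0]: expected keys claw, dx, dy, dz, ax, ay, az
```

```bash

python3 -m crank '[{"claw":-1,"dx":0,"dy":0,"dz":0,"ax":0,"ay":0,"az":0.65},{"claw":-1,"dx":0,"dy":0,"dz":0,"ax":0,"ay":0,"az":0.64},{"claw":-1,"dx":0.9,"dy":-0.64,"dz":0,"ax":0,"ay":0,"az":0},{"claw":-1,"dx":0.9,"dy":-0.64,"dz":0,"ax":0,"ay":0,"az":0},{"claw":-1,"dx":0.9,"dy":-0.64,"dz":0,"ax":0,"ay":0,"az":0},{"claw":-1,"dx":0.9,"dy":-0.64,"dz":0,"ax":0,"ay":0,"az":0},{"claw":-1,"dx":0.9,"dy":-0.64,"dz":0,"ax":0,"ay":0,"az":0},{"claw":-1,"dx":0.9,"dy":-0.64,"dz":0,"ax":0,"ay":0,"az":0}]'
python3 -m crank '[{"claw":-1,"dx":0.9,"dy":-0.64,"dz":0,"ax":0,"ay":0,"az":0},{"claw":-1,"dx":0.9,"dy":-0.64,"dz":0,"ax":0,"ay":0,"az":0},{"claw":-1,"dx":0.9,"dy":-0.64,"dz":0,"ax":0,"ay":0,"az":0},{"claw":-1,"dx":0.9,"dy":-0.64,"dz":0,"ax":0,"ay":0,"az":0},{"claw":-1,"dx":0.9,"dy":-0.64,"dz":0,"ax":0,"ay":0,"az":0},{"claw":-1,"dx":0.9,"dy":-0.64,"dz":0,"ax":0,"ay":0,"az":0}]'
python3 -c "
from h import *
plan((.468,.389,.15),.1)"
```

```text
time: 0.77
ee_pos: [0.296, -0.4757, 0.2333]
eef_rot: [0.999, 0.05, -0.0, -0.0]
ft_force: [0.8, -0.6, 0.0]
width: 0.0869
grip_force: 0.0
time: 1.27
ee_pos: [0.4457, -0.345, 0.2333]
eef_rot: [0.999, 0.05, -0.0, -0.0]
ft_force: [-0.2, -1.3, 0.1]
width: 0.0867
grip_force: 0.0
t 1.27 pos [ 0.4457 -0.345   0.2333] yaw 0.0996 w 0.0867 g 0.0 F [-0.2 -1.3  0.1]
 q7 [ 0.84  0.22 -0.31  1.61  0.07  1.32 -0.94]  units d [  3.17 -24.27   2.78] turn [-0.  0. -0.]
```

```bash

python3 -m crank '[{"claw":-1,"dx":0.12,"dy":-1,"dz":0,"ax":0,"ay":0,"az":0},{"claw":-1,"dx":0.12,"dy":-1,"dz":0,"ax":0,"ay":0,"az":0},{"claw":-1,"dx":0.12,"dy":-1,"dz":0,"ax":0,"ay":0,"az":0},{"claw":-1,"dx":0.12,"dy":-1,"dz":0,"ax":0,"ay":0,"az":0},{"claw":-1,"dx":0.12,"dy":-1,"dz":0,"ax":0,"ay":0,"az":0},{"claw":-1,"dx":0.12,"dy":-1,"dz":0,"ax":0,"ay":0,"az":0},{"claw":-1,"dx":0.12,"dy":-1,"dz":0,"ax":0,"ay":0,"az":0},{"claw":-1,"dx":0.12,"dy":-1,"dz":0,"ax":0,"ay":0,"az":0}]' >/dev/null
python3 -m crank '[{"claw":-1,"dx":0.12,"dy":-1,"dz":0,"ax":0,"ay":0,"az":0},{"claw":-1,"dx":0.12,"dy":-1,"dz":0,"ax":0,"ay":0,"az":0},{"claw":-1,"dx":0.12,"dy":-1,"dz":0,"ax":0,"ay":0,"az":0},{"claw":-1,"dx":0.12,"dy":-1,"dz":0,"ax":0,"ay":0,"az":0},{"claw":-1,"dx":0.12,"dy":-1,"dz":0,"ax":0,"ay":0,"az":0},{"claw":-1,"dx":0.12,"dy":-1,"dz":0,"ax":0,"ay":0,"az":0},{"claw":-1,"dx":0.12,"dy":-1,"dz":0,"ax":0,"ay":0,"az":0},{"claw":-1,"dx":0.12,"dy":-1,"dz":0,"ax":0,"ay":0,"az":0}]' 
python3 -c "
from h import *
plan((.468,.389,.15),.1)"
```

```text
time: 2.6
ee_pos: [0.454, 0.1384, 0.2334]
eef_rot: [0.999, 0.05, -0.0, 0.0]
ft_force: [2.0, 1.1, -0.2]
width: 0.0871
grip_force: 0.0
t 2.6 pos [0.454  0.1384 0.2334] yaw 0.0995 w 0.0871 g 0.0 F [ 2.   1.1 -0.2]
 q7 [ 0.37  0.05 -0.77  1.81  0.03  1.3  -1.88]  units d [ 1.29 -8.27  2.78] turn [ 0.  0. -0.]
```

```bash

python3 -m crank '[{"claw":-0.45,"dx":0.16,"dy":-1,"dz":0.2,"ax":0,"ay":0,"az":0},{"claw":-0.45,"dx":0.16,"dy":-1,"dz":0.2,"ax":0,"ay":0,"az":0},{"claw":-0.45,"dx":0.16,"dy":-1,"dz":0.2,"ax":0,"ay":0,"az":0},{"claw":-0.45,"dx":0.16,"dy":-1,"dz":0.4,"ax":0,"ay":0,"az":0},{"claw":-0.45,"dx":0.16,"dy":-1,"dz":0.4,"ax":0,"ay":0,"az":0},{"claw":-0.45,"dx":0.16,"dy":-1,"dz":0.4,"ax":0,"ay":0,"az":0},{"claw":-0.45,"dx":0.16,"dy":-1,"dz":0.4,"ax":0,"ay":0,"az":0},{"claw":-0.45,"dx":0.16,"dy":-1,"dz":0.4,"ax":0,"ay":0,"az":0}]' 
python3 - <<'E'
from h import *
plan((.468,.389,.014),.1)
from bench import r
c=r.camera("wrist"); print(c["mtx"],c["hand_eye"])
cv2.imwrite("pics/w1.png",cv2.resize(c["color"][:,:,::-1],(800,600)))
E
```

```text
time: 3.27
ee_pos: [0.4686, 0.3808, 0.1543]
eef_rot: [0.999, 0.05, -0.0, 0.0]
ft_force: [0.4, 0.5, 0.4]
width: 0.0631
grip_force: 0.0
t 3.27 pos [0.4686 0.3808 0.1543] yaw 0.0992 w 0.0631 g 0.0 F [0.4 0.5 0.4]
 q7 [-0.11  0.47 -0.84  1.58  0.36  1.25 -2.48]  units d [ 0.01 -0.28  4.68] turn [ 0.01  0.01 -0.01]
[[297.31863964   0.         255.81572231]
 [  0.         297.31863964 193.1624912 ]
 [  0.           0.           1.        ]] [[ 2.52641962e-04 -9.57798688e-01 -2.87439749e-01  7.76186612e-02]
 [ 9.99999882e-01  1.22467846e-04  4.70854816e-04 -3.61688800e-04]
 [-4.15781998e-04 -2.87439834e-01  9.57798606e-01 -1.52339469e-01]
 [ 0.00000000e+00  0.00000000e+00  0.00000000e+00  1.00000000e+00]]
```

View pics/w1.png

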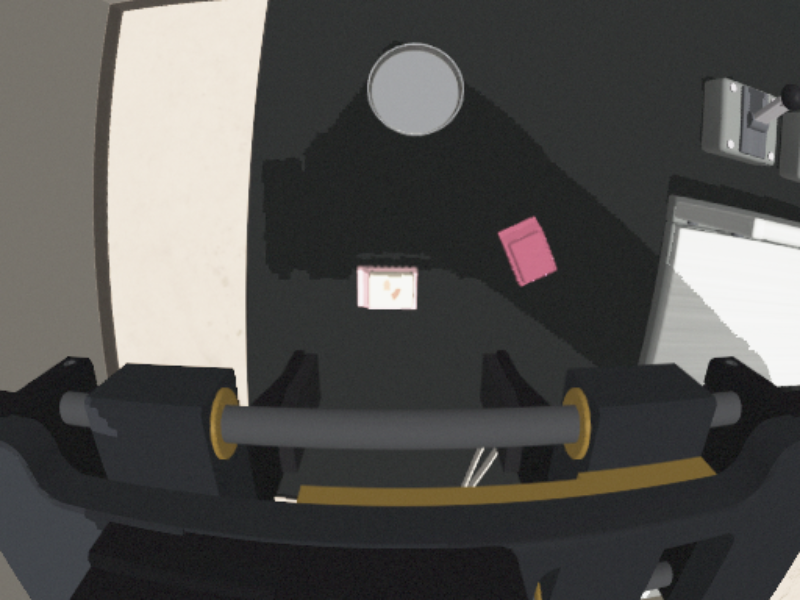

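The wrist view shows the cassette at px (358–418, 266–310), aligned with the fingers, pink look-alike at (527,250).

```bash
cat >> h.py <<'E'
def wray(c,u,v,z,pos,quat):
    K=c["mtx"];a=np.array([(u-K[0,2])/K[0,0],(v-K[1,2])/K[1,1]]);t=np.hypot(*a)
    d=np.array([*(a/t*np.sin(t)),np.cos(t)]) if t>0 else np.array([0,0,1.])
    H=c["hand_eye"];M=Ro.from_quat(quat).as_matrix()
    o=M@H[:3,3]+pos; w=M@(H[:3,:3]@d); return o+w*(z-o[2])/w[2]
E
python3 - <<'E'
from h import *
from bench import r
s=r.read_state(); c=r.camera("wrist")
for n,u,v,z in [("L",358,267,.004),("Lb",359,307,.004),("R",417,266,.008),("Rb",418,310,.008),("c",388,288,.010)]:
    print(n,wray(c,u*.64-.2,v*.64-.2,z,s["ee_pos"],s["eef_rot"]).round(4))
E
```

```text
L [0.474  0.4153 0.004 ]
Lb [0.4463 0.4124 0.004 ]
R [0.4796 0.3768 0.008 ]
Rb [0.4497 0.3727 0.008 ]
c [0.4633 0.3941 0.01  ]
```

```bash

python3 -m crank '[{"claw":-0.45,"dx":-0.08,"dy":-0.37,"dz":0.6,"ax":0,"ay":0,"az":-0.3},{"claw":-0.45,"dx":0,"dy":0,"dz":0.9,"ax":0,"ay":0,"az":0},{"claw":-0.45,"dx":0,"dy":0,"dz":0.9,"ax":0,"ay":0,"az":0},{"claw":-0.45,"dx":0,"dy":0,"dz":0.6,"ax":0,"ay":0,"az":0}]' 20
python3 -c "
from h import *
plan((.465,.392,.014),.13)"
```

```text
time: 3.7
ee_pos: [0.4647, 0.3891, 0.063]
eef_rot: [0.998, 0.065, -0.001, 0.001]
ft_force: [0.9, -0.9, -0.0]
width: 0.0629
grip_force: 0.0
t 3.7 pos [0.4647 0.3891 0.063 ] yaw 0.1309 w 0.0629 g 0.0 F [ 0.9 -0.9 -0. ]
 q7 [-0.17  0.57 -0.79  1.66  0.44  1.1  -2.52]  units d [ 0.03 -0.1   1.63] turn [0.02 0.02 0.01]
```

```bash

python3 -m crank '[{"claw":-0.45,"dx":0,"dy":-0.1,"dz":0.8,"ax":0,"ay":0,"az":-0.2},{"claw":-0.45,"dx":0,"dy":0,"dz":0.6,"ax":0,"ay":0,"az":0},{"claw":-0.45,"dx":0,"dy":0,"dz":0.24,"ax":0,"ay":0,"az":0},{"claw":0.3,"dx":0,"dy":0,"dz":0,"ax":0,"ay":0,"az":0},{"claw":0.3,"dx":0,"dy":0,"dz":0,"ax":0,"ay":0,"az":0},{"claw":0.3,"dx":0,"dy":0,"dz":0,"ax":0,"ay":0,"az":0},{"claw":0.3,"dx":0,"dy":0,"dz":0,"ax":0,"ay":0,"az":0}]' 20
python3 -c "
from h import *
plan((.465,.392,.014),.13)"
```

```text
time: 4.28
ee_pos: [0.4656, 0.3938, 0.0177]
eef_rot: [0.997, 0.076, 0.001, -0.0]
ft_force: [-0.7, -0.5, 0.5]
width: 0.044
grip_force: 0.0
t 4.28 pos [0.4656 0.3938 0.0177] yaw 0.1517 w 0.044 g 0.0 F [-0.7 -0.5  0.5]
 q7 [-0.2   0.63 -0.75  1.68  0.49  1.03 -2.53]  units d [-0.03  0.06  0.12] turn [-0.01 -0.02  0.21]
```

```bash

python3 -m crank '[{"claw":0.0,"dx":0,"dy":0.05,"dz":0.1,"ax":0,"ay":0,"az":0},{"claw":0.3,"dx":0,"dy":0,"dz":0,"ax":0,"ay":0,"az":0},{"claw":0.3,"dx":0,"dy":0,"dz":0,"ax":0,"ay":0,"az":0},{"claw":0.3,"dx":0,"dy":0,"dz":0,"ax":0,"ay":0,"az":0},{"claw":0.3,"dx":0,"dy":0,"dz":0,"ax":0,"ay":0,"az":0}]' 20
python3 -m crank '[{"claw":0.3,"dx":0,"dy":0,"dz":-0.6,"ax":0,"ay":0,"az":0.2},{"claw":0.3,"dx":0,"dy":0,"dz":-1,"ax":0,"ay":0,"az":0},{"claw":0.3,"dx":0,"dy":0,"dz":-1,"ax":0,"ay":0,"az":0.3},{"claw":0.3,"dx":0,"dy":0.5,"dz":-0.8,"ax":0,"ay":0,"az":0.3}]'
python3 -c "
from h import *
plan((.475,.091,.11),.05)"
```

```text
time: 4.7
ee_pos: [0.4668, 0.3888, 0.0164]
eef_rot: [0.997, 0.075, 0.001, 0.003]
ft_force: [-8.4, -21.2, 35.9]
width: 0.0319
grip_force: 22.2
time: 5.03
ee_pos: [0.4657, 0.38, 0.1185]
eef_rot: [0.999, 0.035, 0.001, -0.002]
ft_force: [0.0, 0.2, 1.2]
width: 0.0303
grip_force: 0.0
t 5.03 pos [0.4657 0.38   0.1185] yaw 0.0703 w 0.0303 g 0.0 F [0.  0.2 1.2]
 q7 [-0.14  0.49 -0.8   1.63  0.37  1.17 -2.52]  units d [-0.37  9.63  0.25] turn [-0.03 -0.02  0.19]
```

Grip slipped off (40 mm ends are sloped). I'll look again and grip the 29 mm sides with the tool turned by 90°.

```bash

python3 -m crank '[{"claw":-0.45,"dx":0,"dy":0,"dz":-0.3,"ax":0,"ay":0,"az":-0.9},{"claw":-0.45,"dx":0,"dy":0,"dz":-0.3,"ax":0,"ay":0,"az":-1},{"claw":-0.45,"dx":0,"dy":0,"dz":-0.3,"ax":0,"ay":0,"az":-1},{"claw":-0.45,"dx":0,"dy":0,"dz":0,"ax":0,"ay":0,"az":-1},{"claw":-0.45,"dx":0,"dy":0,"dz":0,"ax":0,"ay":0,"az":-1},{"claw":-0.45,"dx":0,"dy":0,"dz":0,"ax":0,"ay":0,"az":-1},{"claw":-0.45,"dx":0,"dy":0,"dz":0,"ax":0,"ay":0,"az":-1},{"claw":-0.45,"dx":0,"dy":0,"dz":0,"ax":0,"ay":0,"az":-1}]' 
python3 -m crank '[{"claw":-0.45,"dx":0,"dy":0,"dz":0,"ax":0,"ay":0,"az":-1},{"claw":-0.45,"dx":0,"dy":0,"dz":0,"ax":0,"ay":0,"az":-1},{"claw":-0.45,"dx":0,"dy":0,"dz":0,"ax":0,"ay":0,"az":-1},{"claw":-0.45,"dx":0,"dy":0,"dz":0,"ax":0,"ay":0,"az":-1},{"claw":-0.45,"dx":0,"dy":0,"dz":0,"ax":0,"ay":0,"az":-1},{"claw":-0.45,"dx":0,"dy":0,"dz":0,"ax":0,"ay":0,"az":-1},{"claw":-0.45,"dx":0,"dy":0,"dz":0,"ax":0,"ay":0,"az":-1},{"claw":-0.45,"dx":0,"dy":0,"dz":0,"ax":0,"ay":0,"az":-0.4}]'
python3 - <<'E'
from h import *
plan((.465,.392,.05),1.67)
from bench import r
c=r.camera("wrist"); t=r.camera("top")
cv2.imwrite("pics/w2.png",np.hstack([cv2.resize(c["color"][100:320,130:390,::-1],(520,440),interpolation=cv2.INTER_CUBIC),cv2.resize(t["color"][180:230,130:162,::-1],(280,440),interpolation=cv2.INTER_CUBIC)]))
E
```

```text
time: 5.7
ee_pos: [0.4668, 0.377, 0.1431]
eef_rot: [0.9, 0.435, 0.001, 0.0]
ft_force: [0.6, 0.3, -0.1]
width: 0.0627
grip_force: 0.0
time: 6.37
ee_pos: [0.4668, 0.3769, 0.1429]
eef_rot: [0.669, 0.743, 0.0, 0.0]
ft_force: [-0.8, 0.1, -0.6]
width: 0.0631
grip_force: 0.0
t 6.37 pos [0.4668 0.3769 0.1429] yaw 1.6763 w 0.0631 g 0.0 F [-0.8  0.1 -0.6]
 q7 [ 0.06  0.59 -1.11  1.6   0.55  1.29 -1.03]  units d [ 0.51 -0.01  3.1 ] turn [ 0.01 -0.    0.06]
```

View pics/w2.png

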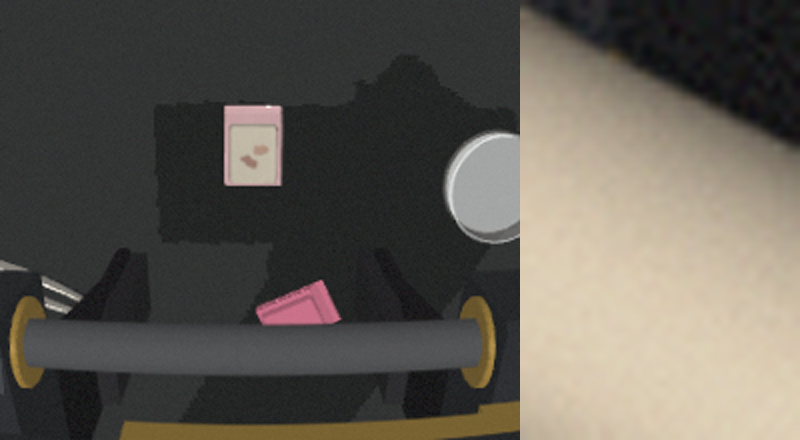

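The cassette lies flat, crop px (224–282, 106–186), squarely aligned to the tool.

```bash
python3 - <<'E'
from h import *
from bench import r
s=r.read_state(); c=r.camera("wrist"); P=[]
for u,v,z in [(224,106,.004),(282,106,.004),(282,186,.006),(224,186,.006)]:
    P.append(wray(c,130+u/2-.2,100+v/2-.2,z,s["ee_pos"],s["eef_rot"])); print(P[-1].round(4))
m=np.mean(P,0); print(m); plan((m[0],m[1],.013),1.676)
E
```

```text
[0.4483 0.4089 0.004 ]
[0.4768 0.4118 0.004 ]
[0.4813 0.3714 0.006 ]
[0.452  0.3684 0.006 ]
[0.46462035 0.39014749 0.005     ]
t 6.52 pos [0.4668 0.377  0.1428] yaw 1.6688 w 0.0629 g 0.0 F [-0.6  0.1 -0.5]
 q7 [ 0.06  0.59 -1.11  1.6   0.55  1.29 -1.03]  units d [ 0.44 -0.03  4.33] turn [ 0.01 -0.   -0.07]
```

```bash

python3 -m crank '[{"claw":-0.45,"dx":0.44,"dy":-0.03,"dz":0.9,"ax":0,"ay":0,"az":0},{"claw":-0.45,"dx":0,"dy":0,"dz":0.9,"ax":0,"ay":0,"az":0},{"claw":-0.45,"dx":0,"dy":0,"dz":0.9,"ax":0,"ay":0,"az":0},{"claw":-0.45,"dx":0,"dy":0,"dz":0.9,"ax":0,"ay":0,"az":0},{"claw":-0.4,"dx":0,"dy":0,"dz":0.68,"ax":0,"ay":0,"az":0},{"claw":-0.4,"dx":0,"dy":0,"dz":0,"ax":0,"ay":0,"az":0},{"claw":-0.4,"dx":0,"dy":0,"dz":0,"ax":0,"ay":0,"az":0}]' 
python3 -c "
from h import *
plan((.4646,.3901,.0135),1.676)"
python3 -m crank '[{"claw":0.1,"dx":0,"dy":0,"dz":0,"ax":0,"ay":0,"az":0},{"claw":0.5,"dx":0,"dy":0,"dz":0,"ax":0,"ay":0,"az":0},{"claw":0.5,"dx":0,"dy":0,"dz":0,"ax":0,"ay":0,"az":0},{"claw":0.5,"dx":0,"dy":0,"dz":0,"ax":0,"ay":0,"az":0},{"claw":0.5,"dx":0,"dy":0,"dz":0,"ax":0,"ay":0,"az":0},{"claw":0.5,"dx":0,"dy":0,"dz":0,"ax":0,"ay":0,"az":0}]' 12
```

```text
time: 7.1
ee_pos: [0.4644, 0.3903, 0.0139]
eef_rot: [0.672, 0.741, 0.0, 0.0]
ft_force: [-0.8, 0.8, -0.3]
width: 0.0611
grip_force: 0.0
t 7.1 pos [0.4644 0.3903 0.0139] yaw 1.6685 w 0.0611 g 0.0 F [-0.8  0.8 -0.3]
 q7 [-0.04  0.74 -0.99  1.68  0.69  1.1  -1.14]  units d [-0.01  0.01  0.01] turn [ 0.   -0.   -0.07]
time: 7.6
ee_pos: [0.4645, 0.3899, 0.014]
eef_rot: [0.671, 0.741, 0.0, 0.0]
ft_force: [0.2, -0.2, 0.4]
width: 0.0286
grip_force: 0.1
```

```bash

python3 -m crank '[{"claw":0.5,"dx":0,"dy":0,"dz":0,"ax":0,"ay":0,"az":0},{"claw":0.5,"dx":0,"dy":0,"dz":0,"ax":0,"ay":0,"az":0},{"claw":0.5,"dx":0,"dy":0,"dz":-0.5,"ax":0,"ay":0,"az":0},{"claw":0.5,"dx":0,"dy":0,"dz":-0.9,"ax":0,"ay":0,"az":0},{"claw":0.5,"dx":0,"dy":0,"dz":-0.9,"ax":0,"ay":0,"az":0},{"claw":0.5,"dx":0,"dy":0,"dz":-0.9,"ax":0,"ay":0,"az":0}]'
python3 -m crank '[{"claw":0.5,"dx":-0.8,"dy":0,"dz":0,"ax":0,"ay":0,"az":0},{"claw":0.5,"dx":-0.8,"dy":0,"dz":0,"ax":0,"ay":0,"az":0},{"claw":0.5,"dx":-0.8,"dy":0,"dz":0,"ax":0,"ay":0,"az":0},{"claw":0.5,"dx":-0.8,"dy":0,"dz":0,"ax":0,"ay":0,"az":0},{"claw":0.5,"dx":-0.8,"dy":0,"dz":0,"ax":0,"ay":0,"az":0},{"claw":0.5,"dx":-0.8,"dy":0,"dz":0,"ax":0,"ay":0,"az":0},{"claw":0.5,"dx":-0.8,"dy":0,"dz":0,"ax":0,"ay":0,"az":0},{"claw":0.5,"dx":-0.8,"dy":0,"dz":0,"ax":0,"ay":0,"az":0}]'
python3 -m crank '[{"claw":0.5,"dx":0,"dy":0,"dz":0,"ax":0,"ay":0,"az":1},{"claw":0.5,"dx":0,"dy":0,"dz":0,"ax":0,"ay":0,"az":1},{"claw":0.5,"dx":0,"dy":0,"dz":0,"ax":0,"ay":0,"az":1},{"claw":0.5,"dx":0,"dy":0,"dz":0,"ax":0,"ay":0,"az":1},{"claw":0.5,"dx":0,"dy":0,"dz":0,"ax":0,"ay":0,"az":1},{"claw":0.5,"dx":0,"dy":0,"dz":0,"ax":0,"ay":0,"az":1},{"claw":0.5,"dx":0,"dy":0,"dz":0,"ax":0,"ay":0,"az":1},{"claw":0.5,"dx":0,"dy":0,"dz":0,"ax":0,"ay":0,"az":1}]'
python3 -m crank '[{"claw":0.5,"dx":0,"dy":0,"dz":0,"ax":0,"ay":0,"az":1},{"claw":0.5,"dx":0,"dy":0,"dz":0,"ax":0,"ay":0,"az":1},{"claw":0.5,"dx":0,"dy":0,"dz":0,"ax":0,"ay":0,"az":1},{"claw":0.5,"dx":0,"dy":0,"dz":0,"ax":0,"ay":0,"az":1},{"claw":0.5,"dx":0,"dy":0,"dz":0,"ax":0,"ay":0,"az":1},{"claw":0.5,"dx":0,"dy":0,"dz":0,"ax":0,"ay":0,"az":1},{"claw":0.5,"dx":0,"dy":0,"dz":0,"ax":0,"ay":0,"az":1}]'
python3 -c "
from h import *
plan((.472,.091,.036),.1)"
```

```text
time: 8.1
ee_pos: [0.464, 0.3902, 0.112]
eef_rot: [0.671, 0.742, -0.0, -0.0]
ft_force: [0.9, -0.1, -0.8]
width: 0.0281
grip_force: 12.0
time: 8.77
ee_pos: [0.4835, 0.1981, 0.1109]
eef_rot: [0.671, 0.742, 0.0, 0.0]
ft_force: [0.3, 1.1, 0.1]
width: 0.0282
grip_force: 12.0
time: 9.43
ee_pos: [0.4834, 0.1994, 0.111]
eef_rot: [0.915, 0.402, 0.0, 0.0]
ft_force: [-0.3, -0.4, -0.9]
width: 0.0277
grip_force: 12.0
time: 10.02
ee_pos: [0.4834, 0.1995, 0.111]
eef_rot: [0.999, 0.048, 0.0, -0.0]
ft_force: [0.6, 0.4, 0.3]
width: 0.0278
grip_force: 12.0
t 10.02 pos [0.4834 0.1995 0.111 ] yaw 0.0952 w 0.0278 g 12.0 F [0.6 0.4 0.3]
 q7 [ 0.28  0.34 -0.88  1.84  0.29  1.1  -2.18]  units d [-0.72  3.56  2.5 ] turn [-0.   -0.01 -0.05]
```

```bash

python3 -m crank '[{"claw":0.5,"dx":-0.18,"dy":0.89,"dz":0,"ax":0,"ay":0,"az":0},{"claw":0.5,"dx":-0.18,"dy":0.89,"dz":0,"ax":0,"ay":0,"az":0},{"claw":0.5,"dx":-0.18,"dy":0.89,"dz":0,"ax":0,"ay":0,"az":0},{"claw":0.5,"dx":-0.18,"dy":0.89,"dz":0.3,"ax":0,"ay":0,"az":0},{"claw":0.5,"dx":0,"dy":0,"dz":0.9,"ax":0,"ay":0,"az":0},{"claw":0.5,"dx":0,"dy":0,"dz":0.9,"ax":0,"ay":0,"az":0},{"claw":0.5,"dx":0,"dy":0,"dz":0.36,"ax":0,"ay":0,"az":0},{"claw":0.5,"dx":0,"dy":0,"dz":0.05,"ax":0,"ay":0,"az":0}]'
python3 -m crank '[{"claw":0.5,"dx":0,"dy":0,"dz":0.02,"ax":0,"ay":0,"az":0}]'
python3 -c "
from h import *
plan((.472,.091,.034),.1)"
```

```text
time: 10.68
ee_pos: [0.4716, 0.0907, 0.0337]
eef_rot: [0.999, 0.05, -0.001, -0.0]
ft_force: [0.2, 0.2, 0.3]
width: 0.0279
grip_force: 12.0
time: 10.77
ee_pos: [0.4727, 0.0914, 0.0347]
eef_rot: [0.999, 0.05, -0.0, -0.0]
ft_force: [0.8, 0.5, -0.2]
width: 0.0282
grip_force: 12.0
t 10.77 pos [0.4727 0.0914 0.0347] yaw 0.1009 w 0.0282 g 12.0 F [ 0.8  0.5 -0.2]
 q7 [ 0.44  0.35 -0.81  2.    0.32  0.92 -2.01]  units d [-0.02  0.01  0.02] turn [-0.01  0.    0.01]
```

```bash

python3 -m crank '[{"claw":0.15,"dx":0,"dy":0,"dz":0,"ax":0,"ay":0,"az":0},{"claw":0,"dx":0,"dy":0,"dz":0,"ax":0,"ay":0,"az":0},{"claw":0,"dx":0,"dy":0,"dz":0,"ax":0,"ay":0,"az":0},{"claw":-0.1,"dx":0,"dy":0,"dz":-0.3,"ax":0,"ay":0,"az":0},{"claw":-0.2,"dx":0,"dy":0,"dz":-1,"ax":0,"ay":0,"az":0},{"claw":-0.2,"dx":0,"dy":0,"dz":-1,"ax":0,"ay":0,"az":0},{"claw":-0.2,"dx":0,"dy":0,"dz":-1,"ax":0,"ay":0,"az":0},{"claw":-0.2,"dx":0,"dy":0,"dz":-1,"ax":0,"ay":0,"az":0}]'
python3 -m crank '[{"claw":-0.2,"dx":0,"dy":0.5,"dz":-1,"ax":0,"ay":0,"az":0},{"claw":-0.2,"dx":0,"dy":0.6,"dz":-1,"ax":0,"ay":0,"az":0},{"claw":-0.2,"dx":0,"dy":1,"dz":-0.4,"ax":0,"ay":0,"az":0},{"claw":-0.2,"dx":0,"dy":1,"dz":0,"ax":0,"ay":0,"az":0},{"claw":-0.2,"dx":0,"dy":1,"dz":0,"ax":0,"ay":0,"az":0},{"claw":-0.2,"dx":0,"dy":1,"dz":0,"ax":0,"ay":0,"az":0},{"claw":-0.2,"dx":0,"dy":1,"dz":0,"ax":0,"ay":0,"az":0},{"claw":-0.2,"dx":0,"dy":1,"dz":0,"ax":0,"ay":0,"az":0}]'
python3 - <<'E'
from h import *
plan((.49,-.306,.22),.1)
from bench import r
t=r.camera("top")
cv2.imwrite("pics/t3.png",cv2.resize(t["color"][150:250,190:270,::-1],(480,600),interpolation=cv2.INTER_CUBIC))
E
```

```text
time: 11.43
ee_pos: [0.4723, 0.091, 0.1654]
eef_rot: [0.999, 0.05, 0.0, -0.0]
ft_force: [0.6, 0.1, 0.0]
width: 0.0518
grip_force: 0.0
time: 12.1
ee_pos: [0.4938, -0.1225, 0.2363]
eef_rot: [0.999, 0.05, 0.001, 0.0]
ft_force: [-0.1, 0.6, -0.2]
width: 0.0523
grip_force: 0.0
t 12.1 pos [ 0.4938 -0.1225  0.2363] yaw 0.1004 w 0.0523 g 0.0 F [-0.1  0.6 -0.2]
 q7 [ 0.81  0.13 -0.71  1.73  0.09  1.31 -1.38]  units d [-0.74  6.07  0.55] turn [ 0.01 -0.01  0.  ]
```

View pics/t3.png

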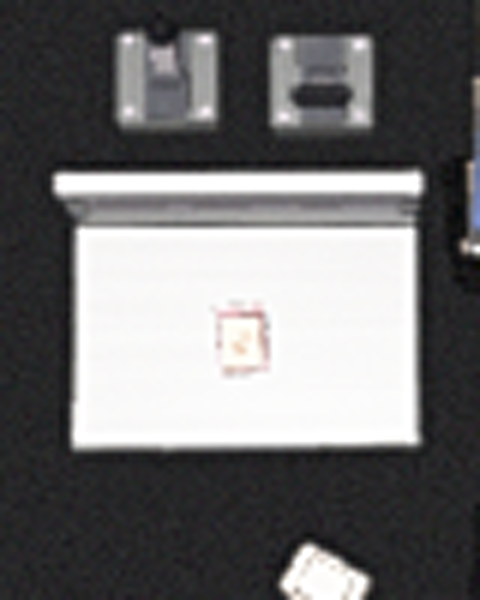

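Cassette lies at crop (242,343), well inside the plate; ball lever at (163,30), bar at (322,96). On to the rod.

```bash

python3 -m crank '[{"claw":-0.2,"dx":-0.12,"dy":1,"dz":0,"ax":0,"ay":0,"az":0},{"claw":-0.2,"dx":-0.12,"dy":1,"dz":0,"ax":0,"ay":0,"az":0},{"claw":-0.2,"dx":-0.12,"dy":1,"dz":0,"ax":0,"ay":0,"az":0},{"claw":-0.2,"dx":-0.12,"dy":1,"dz":0.15,"ax":0,"ay":0,"az":0},{"claw":-0.2,"dx":-0.12,"dy":1,"dz":0.2,"ax":0,"ay":0,"az":0},{"claw":-0.2,"dx":-0.12,"dy":1,"dz":0.2,"ax":0,"ay":0,"az":0},{"claw":-0.2,"dx":0,"dy":0,"dz":0,"ax":0,"ay":0,"az":0},{"claw":-0.2,"dx":0,"dy":0,"dz":0,"ax":0,"ay":0,"az":0}]' 
python3 - <<'E'
from h import *
plan((.49,-.306,.22),.1)
from bench import r
c=r.camera("wrist")
cv2.imwrite("pics/w4.png",cv2.resize(c["color"][:,:,::-1],(800,600),interpolation=cv2.INTER_CUBIC))
E
```

```text
time: 12.82
ee_pos: [0.4896, -0.3038, 0.2187]
eef_rot: [0.999, 0.048, -0.0, -0.0]
ft_force: [0.1, 0.7, 1.4]
width: 0.0521
grip_force: 0.0
t 12.82 pos [ 0.4896 -0.3038  0.2187] yaw 0.097 w 0.0521 g 0.0 F [0.1 0.7 1.4]
 q7 [ 0.96  0.29 -0.58  1.59  0.16  1.31 -1.12]  units d [ 0.01  0.07 -0.04] turn [-0.01 -0.   -0.03]
```

View pics/w4.png

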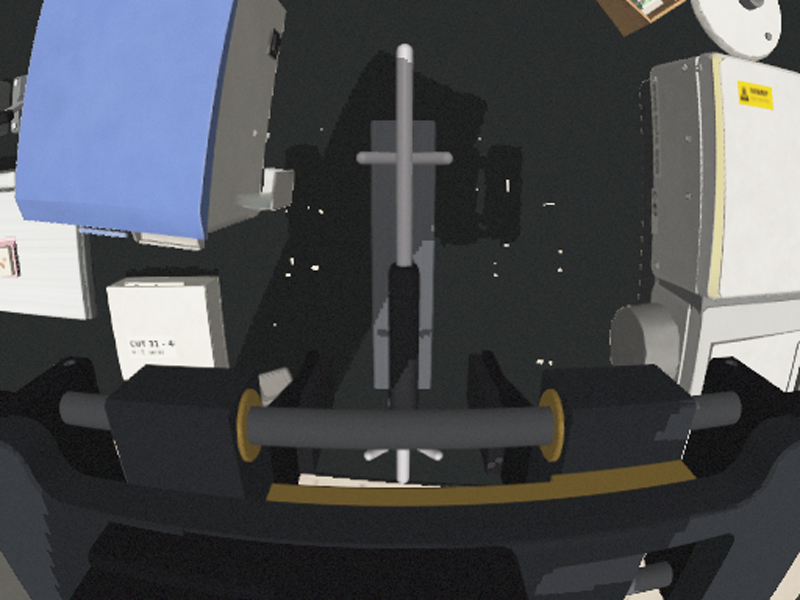

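Rod seen lengthwise: bend at (404,48), handle front (404,265), fork ends (361,158)/(449,158), tail (403,480) — well aligned with the tool.

```bash
python3 - <<'E'
from h import *
from bench import r
s=r.read_state(); c=r.camera("wrist")
for n,u,v,z in [("bend",404,50,.135),("h1",404,265,.135),("mid",404,330,.135),("tail",403,480,.135),("fl",361,158,.145),("fr",448,158,.145),("corner labeller",205,236,.128)]:
    print(n,wray(c,u*.64-.2,v*.64-.2,z,s["ee_pos"],s["eef_rot"]).round(4))
E
```

```text
bend [ 0.6282 -0.29    0.135 ]
h1 [ 0.5173 -0.3012  0.135 ]
mid [ 0.4815 -0.3049  0.135 ]
tail [ 0.3797 -0.3148  0.135 ]
fl [ 0.5701 -0.275   0.145 ]
fr [ 0.5744 -0.3166  0.145 ]
corner labeller [ 0.5225 -0.1887  0.128 ]
```

```bash

python3 -m crank '[{"claw":-0.2,"dx":-0.1,"dy":0.03,"dz":0.8,"ax":0,"ay":0,"az":0},{"claw":-0.2,"dx":0,"dy":0,"dz":0.9,"ax":0,"ay":0,"az":0},{"claw":-0.2,"dx":0,"dy":0,"dz":0.9,"ax":0,"ay":0,"az":0},{"claw":-0.2,"dx":0,"dy":0,"dz":0.45,"ax":0,"ay":0,"az":0},{"claw":-0.2,"dx":0,"dy":0,"dz":0,"ax":0,"ay":0,"az":0},{"claw":-0.2,"dx":0,"dy":0,"dz":0,"ax":0,"ay":0,"az":0}]' 
python3 -c "
from h import *
plan((.4865,-.3048,.127),.1)"
python3 -m crank '[{"claw":0.3,"dx":0,"dy":0,"dz":0,"ax":0,"ay":0,"az":0},{"claw":0.5,"dx":0,"dy":0,"dz":0,"ax":0,"ay":0,"az":0},{"claw":0.8,"dx":0,"dy":0,"dz":0,"ax":0,"ay":0,"az":0},{"claw":0.8,"dx":0,"dy":0,"dz":0,"ax":0,"ay":0,"az":0},{"claw":0.8,"dx":0,"dy":0,"dz":0,"ax":0,"ay":0,"az":0},{"claw":0.8,"dx":0,"dy":0,"dz":0,"ax":0,"ay":0,"az":0},{"claw":0.8,"dx":0,"dy":0,"dz":0,"ax":0,"ay":0,"az":0},{"claw":0.8,"dx":0,"dy":0,"dz":0,"ax":0,"ay":0,"az":0}]' 45
python3 -c "
from h import *
plan((.4865,-.3048,.127),.1)"
```

```text
time: 13.42
ee_pos: [0.4878, -0.3025, 0.1277]
eef_rot: [0.999, 0.051, 0.0, -0.0]
ft_force: [0.4, -0.4, 0.3]
width: 0.052
grip_force: 0.0
t 13.42 pos [ 0.4878 -0.3025  0.1277] yaw 0.1016 w 0.052 g 0.0 F [ 0.4 -0.4  0.3]
 q7 [ 0.95  0.36 -0.57  1.7   0.21  1.14 -1.15]  units d [-0.05  0.07  0.02] turn [-0.   -0.    0.02]
time: 14.08
ee_pos: [0.4874, -0.3053, 0.1275]
eef_rot: [0.999, 0.049, 0.0, 0.001]
ft_force: [1.1, -4.8, -0.4]
width: 0.0157
grip_force: 45.0
t 14.08 pos [ 0.4874 -0.3053  0.1275] yaw 0.0986 w 0.0157 g 45.0 F [ 1.1 -4.8 -0.4]
 q7 [ 0.95  0.36 -0.56  1.7   0.21  1.14 -1.15]  units d [-0.03 -0.02  0.02] turn [ 0.02 -0.01 -0.01]
```

```bash

python3 -m crank '[{"claw":0.8,"dx":0,"dy":0,"dz":-0.5,"ax":0,"ay":0,"az":0},{"claw":0.8,"dx":0,"dy":0,"dz":-0.8,"ax":0,"ay":0,"az":0},{"claw":0.8,"dx":0,"dy":0,"dz":-0.9,"ax":0,"ay":0,"az":0},{"claw":0.8,"dx":0,"dy":0,"dz":-0.9,"ax":0,"ay":0,"az":0},{"claw":0.8,"dx":0,"dy":0,"dz":-0.9,"ax":0,"ay":0,"az":0},{"claw":0.8,"dx":0,"dy":0,"dz":-0.7,"ax":0,"ay":0,"az":0.3},{"claw":0.8,"dx":0,"dy":0,"dz":0,"ax":0,"ay":0,"az":0.35}]'
python3 -m crank '[{"claw":0.8,"dx":-0.1,"dy":-0.5,"dz":0,"ax":0,"ay":0,"az":0},{"claw":0.8,"dx":-0.1,"dy":-0.9,"dz":0,"ax":0,"ay":0,"az":0},{"claw":0.8,"dx":-0.1,"dy":-0.9,"dz":0,"ax":0,"ay":0,"az":0},{"claw":0.8,"dx":-0.1,"dy":-0.9,"dz":0,"ax":0,"ay":0,"az":0},{"claw":0.8,"dx":-0.1,"dy":-0.9,"dz":0,"ax":0,"ay":0,"az":0},{"claw":0.8,"dx":-0.1,"dy":-0.9,"dz":0,"ax":0,"ay":0,"az":0},{"claw":0.8,"dx":-0.1,"dy":-0.9,"dz":0,"ax":0,"ay":0,"az":0},{"claw":0.8,"dx":-0.1,"dy":-0.9,"dz":0,"ax":0,"ay":0,"az":0}]'
python3 -c "
from h import *
plan((.437,.046,.27),.03)"
```

```text
time: 14.67
ee_pos: [0.4889, -0.304, 0.2727]
eef_rot: [1.0, 0.015, 0.003, 0.002]
ft_force: [1.0, -0.8, -0.7]
width: 0.0155
grip_force: 45.0
time: 15.33
ee_pos: [0.4562, -0.0991, 0.2677]
eef_rot: [1.0, 0.016, -0.0, -0.0]
ft_force: [0.2, 0.2, -1.9]
width: 0.0154
grip_force: 45.0
t 15.33 pos [ 0.4562 -0.0991  0.2677] yaw 0.0318 w 0.0154 g 45.0 F [ 0.2  0.2 -1.9]
 q7 [ 0.84 -0.   -0.72  1.77 -0.    1.37 -1.41]  units d [-0.49 -4.85 -0.07] turn [-0.    0.01  0.02]
```

```bash

python3 -m crank '[{"claw":0.8,"dx":-0.1,"dy":-0.9,"dz":0,"ax":0,"ay":0,"az":0},{"claw":0.8,"dx":-0.1,"dy":-0.9,"dz":0,"ax":0,"ay":0,"az":0},{"claw":0.8,"dx":-0.1,"dy":-0.9,"dz":0,"ax":0,"ay":0,"az":0},{"claw":0.8,"dx":-0.1,"dy":-0.9,"dz":0,"ax":0,"ay":0,"az":0},{"claw":0.8,"dx":-0.1,"dy":-0.9,"dz":0,"ax":0,"ay":0,"az":0},{"claw":0.8,"dx":0,"dy":-0.35,"dz":0,"ax":0,"ay":0,"az":0},{"claw":0.8,"dx":0,"dy":0,"dz":0,"ax":0,"ay":0,"az":0},{"claw":0.8,"dx":0,"dy":0,"dz":0,"ax":0,"ay":0,"az":0}]'
python3 - <<'E'
from h import *
plan((.437,.046,.27),.03)
from bench import r
c=r.camera("wrist"); t=r.camera("scene"); k=r.camera("top"); np.savez("top2.npz",**k); np.savez("scene2.npz",**t)
o=np.zeros((600,800,3),np.uint8)
o[:,:400]=cv2.resize(c["color"][0:240,160:320,::-1],(400,600),interpolation=cv2.INTER_CUBIC)
o[:300,400:]=cv2.resize(t["color"][160:280,160:320,::-1],(400,300),interpolation=cv2.INTER_CUBIC)
o[300:,400:]=cv2.resize(k["color"][140:215,190:290,::-1],(400,300),interpolation=cv2.INTER_CUBIC)
cv2.imwrite("pics/w5.png",o)
E
```

```text
time: 16.0
ee_pos: [0.4372, 0.0441, 0.2679]
eef_rot: [1.0, 0.016, -0.0, 0.0]
ft_force: [-0.0, -0.5, -1.2]
width: 0.0155
grip_force: 45.0
t 16.0 pos [0.4372 0.0441 0.2679] yaw 0.0326 w 0.0155 g 45.0 F [-0.  -0.5 -1.2]
 q7 [ 0.72 -0.08 -0.86  1.83 -0.06  1.37 -1.66]  units d [-0.   -0.06 -0.07] turn [0.   0.   0.02]
```

View pics/w5.png

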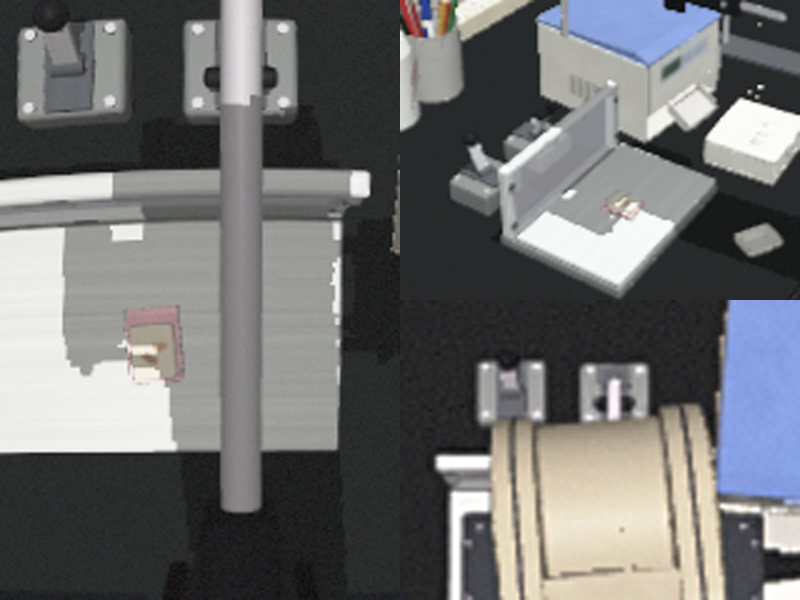

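Bar at left-pane (204–275, 77), ball (50,17), guard top edge y≈172–195; rod runs straight along x≈241; in the top pane the bend end is at about (614,366).

```bash
python3 - <<'E'
from h import *
from bench import r
s=r.read_state(); c=r.camera("wrist"); k=load("top2")
f=lambda n,x,y,z: print(n,wray(c,160+x/2.5-.3,y/2.5-.3,z,s["ee_pos"],s["eef_rot"]).round(4))
f("barL",204,77,.069);f("barR",276,77,.069);f("ball",50,17,.069)
for q in [(184,118),(297,118),(186,20),(294,20)]: f("barH",*q,.032)
for q in [(20,122),(131,120),(20,22),(128,22)]: f("ballH",*q,.032)
f("guard far",360,172,.1);f("guard near",360,195,.1);f("guard far",160,172,.1);f("guard near",160,197,.1)
f("plate",338,448,.02);f("plate near",10,450,.02)
f("rod near",241,500,.276);f("rod far",241,10,.276)
for y in (362,366,370): print("bend",p2w(k,190+214/4-.4,140+(y-300)/4-.4,.276).round(4))
E
```

```text
barL [0.6062 0.065  0.069 ]
barR [0.6072 0.0315 0.069 ]
ball [0.6399 0.1402 0.069 ]
barH [0.5931 0.0765 0.032 ]
barH [0.5949 0.0187 0.032 ]
barH [0.6483 0.0775 0.032 ]
barH [0.6499 0.0215 0.032 ]
ballH [0.5936 0.1637 0.032 ]
ballH [0.5922 0.104  0.032 ]
ballH [0.6515 0.1668 0.032 ]
ballH [0.6476 0.1078 0.032 ]
guard far [ 0.5586 -0.0042  0.1   ]
guard near [ 0.5485 -0.0046  0.1   ]
guard far [0.5555 0.0806 0.1   ]
guard near [0.5445 0.0803 0.1   ]
plate [ 0.4172 -0.0121  0.02  ]
plate near [0.411  0.1743 0.02  ]
rod near [0.4682 0.0439 0.276 ]
rod far [0.5668 0.0469 0.276 ]
bend [0.5952 0.0486 0.276 ]
bend [0.5924 0.0485 0.276 ]
bend [0.5895 0.0484 0.276 ]
```

```bash
python3 - <<'E'
from h import *
k=load("top2"); g=k["color"].mean(2)
print(g[150:172,239:248].astype(int))
from bench import r
s=load("scene2")["color"]; 
for tx in (.137,.1415,.146):
    print(tx,w2p(k,(.4372+tx+.004,.0441+.0046,.276)).round(1), "tip in scene",w2p(load("scene2"),(.4372+tx,.0487,.176)).round(1))
E
```

```text
[[ 39  36  38  28  44  41  40  40  35]
 [ 39  41  39  37  40  30  36  41  37]
 [ 38  34  37  41  39  37  38  45  35]
 [ 40  35  33  41  38  36  36  35  38]
 [ 38  35  33  30  34  40  37  38  30]
 [ 44  43  48  49  44  42  40  41  49]
 [114 123 121 120 107 102 107 108 125]
 [126 122 113 114 112 112 116 113 135]
 [124 117 108 108 110 102 103 113 131]
 [124 120 111 113 147 118 108 108 131]
 [123 112 110 179 246 230 128 108 131]
 [156 116  97 209 247 219 110  98  96]
 [163 120 104 215 244 216 117 107 130]
 [166 124 111 217 246 219 127 107 138]
 [101  50  69 214 245 215  83  44  71]
 [ 59  36  68 218 250 217  85  41  49]
 [ 40  26  67 217 247 222  84  34  35]
 [ 83  40  70 216 248 219  82  42  57]
 [161 115 110 223 248 220 117 103 102]
 [168 124 117 215 214 184 107  93 102]
 [124 117 106 128 127 122 115 115 120]
 [124 125 122 124 125 129 130 131 137]]
0.137 [242.9 161. ] tip in scene [226.7 175.4]
0.1415 [242.9 159.5] tip in scene [225.3 175. ]
0.146 [243.  157.9] tip in scene [224.  174.5]
```

```bash

python3 -m crank '[{"claw":0.8,"dx":0,"dy":0,"dz":0.7,"ax":0,"ay":0,"az":0},{"claw":0.8,"dx":0,"dy":0,"dz":0.8,"ax":0,"ay":0,"az":0},{"claw":0.8,"dx":0,"dy":0,"dz":0.8,"ax":0,"ay":0,"az":0},{"claw":0.8,"dx":0,"dy":0,"dz":0.8,"ax":0,"ay":0,"az":0},{"claw":0.8,"dx":0,"dy":0,"dz":0.6,"ax":0,"ay":0,"az":0},{"claw":0.8,"dx":0,"dy":0,"dz":0.2,"ax":0,"ay":0,"az":0},{"claw":0.8,"dx":0,"dy":0,"dz":0,"ax":0,"ay":0,"az":0}]'
python3 -c "
from h import *
plan((.4945,.046,.151),.03)"
```

```text
time: 16.78
ee_pos: [0.4365, 0.0437, 0.1499]
eef_rot: [1.0, 0.015, -0.001, -0.0]
ft_force: [-0.7, -0.4, -1.4]
width: 0.0157
grip_force: 45.0
t 16.78 pos [0.4365 0.0437 0.1499] yaw 0.0308 w 0.0157 g 45.0 F [-0.7 -0.4 -1.4]
 q7 [ 0.69  0.05 -0.9   1.99  0.04  1.12 -1.76]  units d [ 1.93 -0.02 -0.04] turn [-0.01  0.03  0.01]
```

```bash

python3 -m crank '[{"claw":0.8,"dx":0.3,"dy":0,"dz":0,"ax":0,"ay":0,"az":0},{"claw":0.8,"dx":0.3,"dy":0,"dz":0,"ax":0,"ay":0,"az":0},{"claw":0.8,"dx":0.3,"dy":0,"dz":0,"ax":0,"ay":0,"az":0},{"claw":0.8,"dx":0.3,"dy":0,"dz":0,"ax":0,"ay":0,"az":0},{"claw":0.8,"dx":0.3,"dy":0,"dz":0,"ax":0,"ay":0,"az":0},{"claw":0.8,"dx":0.2,"dy":0,"dz":0,"ax":0,"ay":0,"az":0},{"claw":0.8,"dx":0,"dy":0,"dz":0,"ax":0,"ay":0,"az":0}]'
python3 -m crank '[{"claw":0.8,"dx":0.1,"dy":0,"dz":0,"ax":0,"ay":0,"az":0},{"claw":0.8,"dx":0,"dy":0,"dz":0,"ax":0,"ay":0,"az":0}]'
python3 -m crank '[{"claw":0.8,"dx":0.1,"dy":0,"dz":0,"ax":0,"ay":0,"az":0},{"claw":0.8,"dx":0,"dy":0,"dz":0,"ax":0,"ay":0,"az":0}]'
```

```text
time: 17.37
ee_pos: [0.4896, 0.0456, 0.152]
eef_rot: [1.0, 0.015, 0.001, -0.0]
ft_force: [0.6, -0.2, -1.9]
width: 0.0158
grip_force: 45.0
time: 17.53
ee_pos: [0.4915, 0.0458, 0.1514]
eef_rot: [1.0, 0.016, 0.0, 0.0]
ft_force: [-1.1, 0.7, -0.6]
width: 0.0158
grip_force: 45.0
time: 17.7
ee_pos: [0.494, 0.0459, 0.1511]
eef_rot: [1.0, 0.016, -0.0, 0.0]
ft_force: [-2.6, 0.1, -1.3]
width: 0.0155
grip_force: 45.0
```

```bash

python3 -m crank '[{"claw":0.8,"dx":0.1,"dy":0,"dz":0,"ax":0,"ay":0,"az":0},{"claw":0.8,"dx":0,"dy":0,"dz":0,"ax":0,"ay":0,"az":0}]'
python3 -m crank '[{"claw":0.8,"dx":0.1,"dy":0,"dz":0,"ax":0,"ay":0,"az":0},{"claw":0.8,"dx":0,"dy":0,"dz":0,"ax":0,"ay":0,"az":0}]'
python3 - <<'E'
from h import *
from bench import r
c=r.camera("wrist"); t=r.camera("scene")
o=np.zeros((600,800,3),np.uint8)
o[:,:400]=cv2.resize(c["color"][0:150,150:250,::-1],(400,600),interpolation=cv2.INTER_CUBIC)
o[:,400:]=cv2.resize(t["color"][170:260,170:230,::-1],(400,600),interpolation=cv2.INTER_CUBIC)
cv2.imwrite("pics/w6.png",o)
E
```

```text
time: 17.87
ee_pos: [0.4948, 0.0461, 0.1506]
eef_rot: [1.0, 0.016, -0.003, 0.001]
ft_force: [-15.1, -0.5, 9.1]
width: 0.0156
grip_force: 45.0
time: 18.03
ee_pos: [0.4955, 0.0463, 0.1503]
eef_rot: [1.0, 0.016, -0.006, 0.001]
ft_force: [-28.6, -0.8, 19.1]
width: 0.0155
grip_force: 45.0
```

View pics/w6.png

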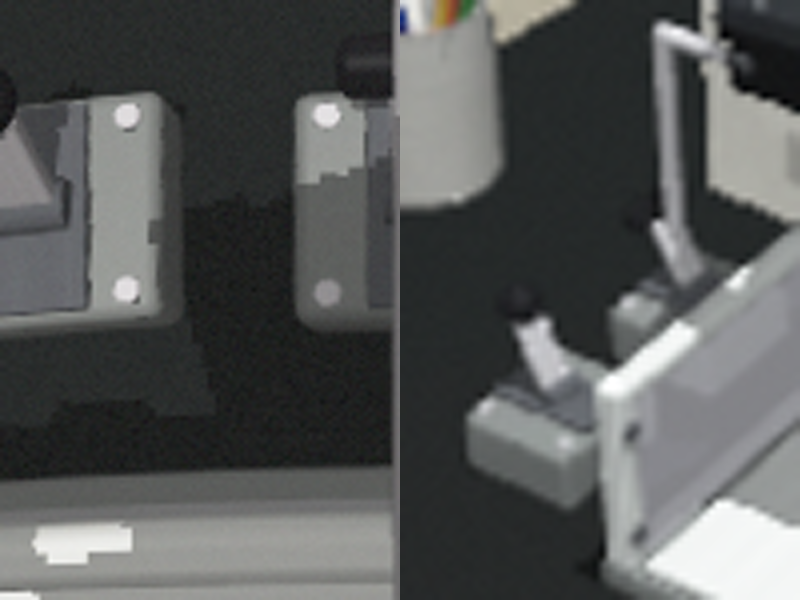

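The bar lever leans away (right pane (640,215)), at its stop (28 N); ball is at (520,300), still leaning away. Back off, lift, and go beyond the ball.

```bash

python3 -m crank '[{"claw":0.8,"dx":-0.4,"dy":0,"dz":0,"ax":0,"ay":0,"az":0},{"claw":0.8,"dx":-0.6,"dy":0,"dz":0,"ax":0,"ay":0,"az":0},{"claw":0.8,"dx":-0.2,"dy":0,"dz":-0.5,"ax":0,"ay":0,"az":0},{"claw":0.8,"dx":0,"dy":0,"dz":-0.9,"ax":0,"ay":0,"az":0},{"claw":0.8,"dx":0,"dy":0,"dz":-0.9,"ax":0,"ay":0,"az":0},{"claw":0.8,"dx":0,"dy":0,"dz":-0.4,"ax":0,"ay":0,"az":0},{"claw":0.8,"dx":0,"dy":0,"dz":0,"ax":0,"ay":0,"az":0}]'
python3 -c "
from h import *
plan((.5255,.1335,.23),.03)"
```

```text
time: 18.72
ee_pos: [0.4658, 0.0453, 0.2346]
eef_rot: [1.0, 0.016, 0.002, 0.001]
ft_force: [-0.1, 0.5, -2.4]
width: 0.0157
grip_force: 45.0
t 18.72 pos [0.4658 0.0453 0.2346] yaw 0.0315 w 0.0157 g 45.0 F [-0.1  0.5 -2.4]
 q7 [ 0.71  0.03 -0.9   1.82  0.03  1.3  -1.74]  units d [ 2.08 -2.88  0.16] turn [ 0.01 -0.05  0.01]
```

```bash

python3 -m crank '[{"claw":0.8,"dx":0.52,"dy":-0.72,"dz":0,"ax":0,"ay":0,"az":0},{"claw":0.8,"dx":0.52,"dy":-0.72,"dz":0,"ax":0,"ay":0,"az":0},{"claw":0.8,"dx":0.52,"dy":-0.72,"dz":0,"ax":0,"ay":0,"az":0},{"claw":0.8,"dx":0.52,"dy":-0.72,"dz":0,"ax":0,"ay":0,"az":0},{"claw":0.8,"dx":0,"dy":0,"dz":0,"ax":0,"ay":0,"az":0},{"claw":0.8,"dx":0,"dy":0,"dz":0,"ax":0,"ay":0,"az":0}]'
python3 - <<'E'
from h import *
from bench import r
plan((.5255,.1335,.151),.03)
s=r.read_state();p=s["ee_pos"]
k=r.camera("top");t=r.camera("scene");g=k["color"].mean(2)
np.savez("scene3.npz",**t);np.savez("top3.npz",**k)
for tx in (.137,.1415,.146): 
    print(tx,w2p(k,p+[tx+.004,.0044,.0075]).round(1),"bend/tip scene",w2p(t,p+[tx,.0044,.0075]).round(1),w2p(t,p+[tx,.0044,-.0925]).round(1))
u,v=w2p(k,p+[.1415,.0044,.0075]).astype(int)
print(u,v);print(g[v-6:v+8,u-4:u+6].astype(int))
o=np.zeros((600,800,3),np.uint8)
u,v=w2p(t,p+[.14,.0044,-.04]).astype(int); print("crop",u-25,v-37)
o[:,:400]=cv2.resize(t["color"][v-37:v+38,u-25:u+25,::-1],(400,600),interpolation=cv2.INTER_CUBIC)
c=r.camera("wrist"); o[:,400:]=cv2.resize(c["color"][0:150,200:300,::-1],(400,600),interpolation=cv2.INTER_CUBIC)
cv2.imwrite("pics/w7.png",o)
E
```

```text
time: 19.22
ee_pos: [0.5235, 0.135, 0.2301]
eef_rot: [1.0, 0.017, -0.001, -0.001]
ft_force: [-0.9, -0.7, -1.4]
width: 0.0156
grip_force: 45.0
t 19.22 pos [0.5235 0.135  0.2301] yaw 0.0346 w 0.0156 g 45.0 F [-0.9 -0.7 -1.4]
 q7 [ 0.49  0.28 -0.96  1.65  0.23  1.34 -2.04]  units d [0.07 0.06 2.64] turn [-0.01  0.03  0.04]
0.137 [213.1 134.2] bend/tip scene [176.7 159. ] [180.4 192.4]
0.1415 [213.1 132.8] bend/tip scene [175.4 158.5] [179.2 191.9]
0.146 [213.2 131.3] bend/tip scene [174.1 158.1] [178.  191.4]
213 134
[[200 209 208 200 172  71  32  41  32  37]
 [199 208 209 210 164  97  44  37  35  39]
 [133 205 211 212 203 142  59  33  33  34]
 [ 90 203 212 214 216 166  97  40  36  40]
 [130 140 208 210 219 214 141  69  36  31]
 [142  89 206 214 216 219 211 159  64  35]
 [207 135 141 211 215 216 213 143  69  33]
 [215 172  96 202 216 214 216 203 159  68]
 [214 211 138 142 211 212 215 216 148  83]
 [212 218 205 110 201 214 212 216 198 139]
 [213 215 212 141 139 208 214 216 216 153]
 [214 214 214 206 105 204 216 214 217 200]
 [210 216 214 213 137 140 207 213 216 218]
 [196 211 212 217 205  97 139 210 217 219]]
crop 152 137
```

View pics/w7.png

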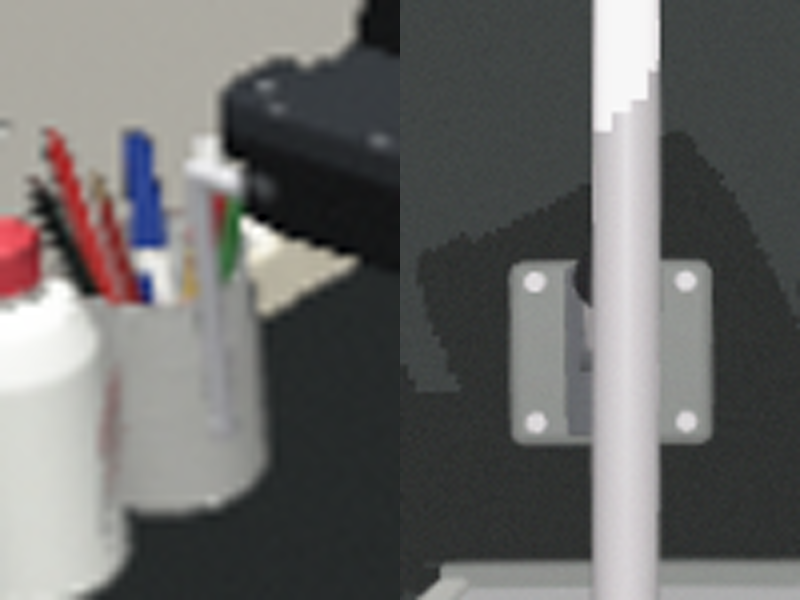

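Right pane: housing centre x≈611, ball's left edge 575, rod 627 → the rod must go ~4 mm left; tip and bend in the left pane match the prediction (no slip). Shift and lower.

```bash

python3 -m crank '[{"claw":0.8,"dx":0.08,"dy":-0.14,"dz":0,"ax":0,"ay":0,"az":0.04},{"claw":0.8,"dx":0,"dy":0,"dz":0.7,"ax":0,"ay":0,"az":0},{"claw":0.8,"dx":0,"dy":0,"dz":0.7,"ax":0,"ay":0,"az":0},{"claw":0.8,"dx":0,"dy":0,"dz":0.7,"ax":0,"ay":0,"az":0},{"claw":0.8,"dx":0,"dy":0,"dz":0.45,"ax":0,"ay":0,"az":0},{"claw":0.8,"dx":0,"dy":0,"dz":0,"ax":0,"ay":0,"az":0}]'
python3 -c "
from h import *
plan((.459,.1377,.151),.03)"
```

```text
time: 19.87
ee_pos: [0.5248, 0.1366, 0.153]
eef_rot: [1.0, 0.013, -0.002, 0.001]
ft_force: [-0.6, 0.0, -0.7]
width: 0.016
grip_force: 45.0
t 19.87 pos [0.5248 0.1366 0.153 ] yaw 0.0265 w 0.016 g 45.0 F [-0.6  0.  -0.7]
 q7 [ 0.45  0.35 -0.93  1.74  0.3   1.2  -2.11]  units d [-2.19 -0.09  0.07] turn [ 0.01  0.04 -0.03]
```

```bash

python3 -m crank '[{"claw":0.8,"dx":-0.1,"dy":-0.03,"dz":0.05,"ax":0,"ay":0,"az":0},{"claw":0.8,"dx":-0.3,"dy":0,"dz":0,"ax":0,"ay":0,"az":0},{"claw":0.8,"dx":-0.3,"dy":0,"dz":0,"ax":0,"ay":0,"az":0},{"claw":0.8,"dx":-0.3,"dy":0,"dz":0,"ax":0,"ay":0,"az":0},{"claw":0.8,"dx":-0.3,"dy":0,"dz":0,"ax":0,"ay":0,"az":0},{"claw":0.8,"dx":-0.25,"dy":0,"dz":0,"ax":0,"ay":0,"az":0},{"claw":0.8,"dx":0,"dy":0,"dz":0,"ax":0,"ay":0,"az":0}]'
python3 -m crank '[{"claw":0.8,"dx":-0.1,"dy":0,"dz":0,"ax":0,"ay":0,"az":0},{"claw":0.8,"dx":0,"dy":0,"dz":0,"ax":0,"ay":0,"az":0}]'
python3 -m crank '[{"claw":0.8,"dx":-0.1,"dy":0,"dz":0,"ax":0,"ay":0,"az":0},{"claw":0.8,"dx":0,"dy":0,"dz":0,"ax":0,"ay":0,"az":0}]'
```

```text
time: 20.45
ee_pos: [0.4781, 0.1372, 0.1542]
eef_rot: [1.0, 0.014, 0.0, 0.001]
ft_force: [-0.3, 0.3, -1.2]
width: 0.0155
grip_force: 45.0
time: 20.62
ee_pos: [0.4765, 0.1371, 0.1541]
eef_rot: [1.0, 0.014, 0.0, 0.0]
ft_force: [0.6, -0.1, -1.8]
width: 0.0156
grip_force: 45.0
time: 20.78
ee_pos: [0.475, 0.1371, 0.1543]
eef_rot: [1.0, 0.013, 0.001, -0.0]
ft_force: [3.0, 0.8, -1.8]
width: 0.0159
grip_force: 45.0
```

```bash

python3 -m crank '[{"claw":0.8,"dx":-0.1,"dy":0,"dz":0,"ax":0,"ay":0,"az":0},{"claw":0.8,"dx":0,"dy":0,"dz":0,"ax":0,"ay":0,"az":0}]'
python3 -m crank '[{"claw":0.8,"dx":-0.1,"dy":0,"dz":0,"ax":0,"ay":0,"az":0},{"claw":0.8,"dx":0,"dy":0,"dz":0,"ax":0,"ay":0,"az":0}]'
python3 - <<'E'
from h import *
from bench import r
t=r.camera("scene");np.savez("scene4.npz",**t)
g=t["color"].mean(2)
# ball predicted px at pulled / unpulled
for a,n in ((-.02,"pulled"),(.02,"start")):
    u=w2p(t,(.6235+a,.1415,.069)); print(n,u.round(1))
    ui,vi=u.round().astype(int); print(g[vi-4:vi+5,ui-4:ui+5].astype(int))
E
```

```text
time: 20.95
ee_pos: [0.4738, 0.1372, 0.1547]
eef_rot: [1.0, 0.013, 0.003, -0.001]
ft_force: [16.0, 1.7, -10.1]
width: 0.0156
grip_force: 45.0
time: 21.12
ee_pos: [0.4704, 0.1376, 0.155]
eef_rot: [1.0, 0.014, 0.003, -0.001]
ft_force: [4.7, 3.1, -0.8]
width: 0.0156
grip_force: 45.1
pulled [197.8 220.9]
[[156 107  50  30  30  29  36  80 124]
 [156 101  39  27  26  25  28  61  99]
 [157 100  34  29  30  28  26  49  90]
 [102  68  30  32  33  31  26  39  85]
 [ 50  38  32  29  30  28  26  42  85]
 [144  92  56  27  27  26  26  42  84]
 [156 139 114  74  44  31  35  34  72]
 [154 157 127 109 130 113  70  42  49]
 [151 142 119 129 151 150 144 119 107]]
start [186.8 215.8]
[[41 40 41 41 42 41 41 41 41]
 [40 42 41 42 41 41 41 42 40]
 [40 41 41 41 41 42 42 41 41]
 [43 42 41 41 41 41 41 40 41]
 [41 41 42 41 41 41 41 41 41]
 [41 41 41 41 41 42 43 40 41]
 [42 41 41 40 42 42 41 42 41]
 [41 41 42 42 41 39 41 40 40]
 [42 41 42 40 42 41 41 42 42]]
```

Stop was reached at 16 N, the ball shows dark at the pulled position (198,221); the leg has slid to its +y side. Clear sideways, then lift.

```bash

python3 -m crank '[{"claw":0.8,"dx":0,"dy":-0.2,"dz":0,"ax":0,"ay":0,"az":0},{"claw":0.8,"dx":0,"dy":-0.3,"dz":0,"ax":0,"ay":0,"az":0},{"claw":0.8,"dx":0,"dy":0,"dz":-0.4,"ax":0,"ay":0,"az":0},{"claw":0.8,"dx":0,"dy":0,"dz":-0.9,"ax":0,"ay":0,"az":0},{"claw":0.8,"dx":0,"dy":0,"dz":-0.9,"ax":0,"ay":0,"az":0},{"claw":0.8,"dx":0,"dy":0,"dz":-0.9,"ax":0,"ay":0,"az":0},{"claw":0.8,"dx":0,"dy":0,"dz":-0.8,"ax":0,"ay":0,"az":0},{"claw":0.8,"dx":0,"dy":0,"dz":0,"ax":0,"ay":0,"az":0}]'
python3 - <<'E'
from h import *
from bench import r
plan((.4874,-.3053,.27),.0986)
t=r.camera("scene");k=r.camera("top");c=r.camera("wrist");np.savez("scene5.npz",**t)
p=r.read_state()["ee_pos"]
g=t["color"].mean(2)
def cent(c0,y,rad):
    # dark blob centroid around predictions
    for a in (-.02,.02):
        u=w2p(t,(c0+a,y,.069)); ui,vi=u.round().astype(int); print(a,u.round(1),g[vi-3:vi+4,ui-3:ui+4].mean().round())
cent(.6235,.1415,9); cent(.6235,.050,9)
o=np.zeros((600,800,3),np.uint8)
o[:,:450]=cv2.resize(t["color"][190:250,175:220,::-1],(450,600),interpolation=cv2.INTER_CUBIC)
o[:,450:]=cv2.resize(c["color"][0:180,210:315,::-1],(350,600),interpolation=cv2.INTER_CUBIC)
cv2.imwrite("pics/w8.png",o)
E
```

```text
time: 21.83
ee_pos: [0.4685, 0.1535, 0.276]
eef_rot: [1.0, 0.014, 0.003, -0.0]
ft_force: [0.5, -0.2, -0.5]
width: 0.0158
grip_force: 44.9
t 21.83 pos [0.4685 0.1535 0.276 ] yaw 0.0286 w 0.0158 g 44.9 F [ 0.5 -0.2 -0.5]
 q7 [ 0.56  0.1  -1.01  1.7   0.08  1.39 -2.01]  units d [ 0.19 15.3   0.19] turn [-0.   -0.05 -0.67]
-0.02 [197.8 220.9] 50.0
0.02 [186.8 215.8] 41.0
-0.02 [219.4 205.2] 44.0
0.02 [208.7 200.6] 78.0
```

```bash
python3 - <<'E'
from h import *
from bench import r
t=load("scene5"); g=t["color"].mean(2)
m=((g<35)).astype(np.uint8); m[:190]=0;m[250:]=0;m[:,:170]=0;m[:,225:]=0
n,l,st,ce=cv2.connectedComponentsWithStats(m)
for i in range(1,n):
    if st[i,4]>8: print("blob",st[i],ce[i].round(1))
for nm,y,s in (("ball",.1415,-1),("bar",.050,1)):
    for th in (.7,.85,1.0):
        L=th-.5
        print(nm,th,w2p(t,(.6235+s*.042*np.sin(L),y,.032+.042*np.cos(L))).round(1))
k=r.camera("top"); gk=k["color"].mean(2)
for nm,y,s in (("ball",.1415,-1),("bar",.050,1)):
    for th in (.7,1.0):
        L=th-.5; print(nm,th,w2p(k,(.6235+s*.042*np.sin(L),y,.032+.042*np.cos(L))).round(1))
print(gk[148:178,206:224].astype(int))
print(gk[148:178,232:254].astype(int))
E
```

```text
blob [195 217   6   7  31] [197.8 219.7]
blob [182 243  18   7  78] [190.6 247. ]
ball 0.7 [194.5 218.2]
ball 0.85 [196.2 219.5]
ball 1.0 [197.9 221. ]
bar 0.7 [211.7 200.7]
bar 0.85 [210.1 200.6]
bar 1.0 [208.6 200.7]
ball 0.7 [216.2 162.8]
ball 1.0 [216.1 166.5]
bar 0.7 [243.5 158.8]
bar 1.0 [243.6 155.7]
[[ 81  36  37  33  37  46  36  38  33  40  36  45  33  43  42  37  41  35]
 [ 89  39  33  36  36  33  39  41  40  38  37  33  37  41  36  44  39  36]
 [105  38  36  39  30  36  41  42  36  34  43  36  39  40  37  42  36  43]
 [104  59  41  36  41  36  41  36  37  41  42  44  40  41  40  41  38  35]
 [109  80  44  33  39  41  34  39  38  35  37  37  41  34  40  37  35  36]
 [113  85  61  36  36  34  29  31  36  31  37  31  37  33  37  34  31  34]
 [110  86  63  41  37  34  24  19  38  44  39  38  38  45  33  39  42  37]
 [ 96  88  82  62  85  76  59  63  79  83  81  91  87  85  85  93 105 115]
 [ 88  84  76  99 177 151 107  95 116 115 113 112 111 113 112 123 163 225]
 [ 58  41  39  95 164 132  97  91 115 110  81  71  76 105 114 128 158 182]
 [ 47  32  31  94 162 156 102  91  77  74
[... 3550 characters left out ...]
3 107 107 108 106 121 160 170
  171 159  69  35]
 [ 42  37  36  71  99  91  95  97  85  79  81  89  78  83  80  82  92  94
   91  84  49  33]
 [ 37  38  38  42  62  60  58  65  65  65  68  63  63  63  63  60  52  49
   52  51  43  41]
 [ 37  38  37  36  40  42  38  39  42  41  42  38  41  44  41  38  39  38
   34  42  31  34]
 [ 38  32  35  42  36  36  40  34  35  40  39  33  38  34  32  40  30  31
   33  39  36  37]
 [ 35  38  39  36  42  38  37  37  36  39  35  38  34  42  41  36  37  40
   39  40  37  40]
 [ 38  41  34  36  41  40  34  37  29  36  32  34  31  30  37  34  36  33
   34  35  31  37]
 [ 29  35  32  31  36  29  28  24  27  25  32  31  26  29  26  28  27  23
   31  28  22  28]]
```

```bash

python3 -m crank '[{"claw":0.8,"dx":0,"dy":0.7,"dz":0,"ax":0,"ay":0,"az":0},{"claw":0.8,"dx":0,"dy":0.6,"dz":0,"ax":0,"ay":0,"az":0},{"claw":0.8,"dx":0,"dy":0,"dz":0,"ax":0,"ay":0,"az":0},{"claw":0.8,"dx":0,"dy":0,"dz":0,"ax":0,"ay":0,"az":0}]'
python3 - <<'E'
from h import *
from bench import r
s=r.read_state(); c=r.camera("wrist"); g=c["color"].mean(2).astype(np.uint8)
np.savez("w9.npz",**c,pos=s["ee_pos"],q=s["eef_rot"])
W=lambda u,v,z: wray(c,u,v,z,s["ee_pos"],s["eef_rot"]).round(4)
n,l,st,ce=cv2.connectedComponentsWithStats((g>205).astype(np.uint8))
for i in range(1,n):
    if 6<st[i,4]<120 and ce[i][1]<150: print("bright",st[i],ce[i].round(1),W(*ce[i],.032))
n,l,st,ce=cv2.connectedComponentsWithStats((g<30).astype(np.uint8))
for i in range(1,n):
    if 60<st[i,4]<1500 and ce[i][1]<150: print("dark",st[i],ce[i].round(1),W(*ce[i],.069))
E
```

```text
time: 22.37
ee_pos: [0.4679, 0.1121, 0.2701]
eef_rot: [1.0, 0.013, -0.001, 0.0]
ft_force: [-0.5, 1.0, -1.8]
width: 0.0156
grip_force: 44.9
bright [218  31   5   5  15] [219.8  33.2] [0.6429 0.1632 0.032 ]
bright [287  33   5   4  16] [289.2  34.4] [0.6435 0.0733 0.032 ]
bright [321  35   4   4  13] [322.5  36.2] [0.6448 0.0293 0.032 ]
bright [290  63   3   4   8] [290.9  64.4] [0.6026 0.0703 0.032 ]
bright [322  64   4   5  14] [323.4  66.2] [0.6033 0.0273 0.032 ]
bright [307  99  12   8  79] [312.5 102.1] [0.5541 0.0402 0.032 ]
bright [192 100  17   8 114] [199.9 103.2] [0.5488 0.1872 0.032 ]
bright [121 124  13  10  20] [127.  128.4] [0.5172 0.2925 0.032 ]
bright [139 135   5   8   8] [140.8 138.5] [0.5026 0.2718 0.032 ]
bright [207 134  18   4  57] [216.4 135.8] [0.5055 0.1651 0.032 ]
bright [448 146   8   2  12] [451.5 146.5] [ 0.5107 -0.1886  0.032 ]
```

```bash
python3 - <<'E'
from h import *
d=dict(np.load("w9.npz")); g=d["color"].mean(2).astype(int)
print("cols",208,"to",246)
for v in range(30,84): print(v,*["%3d"%x for x in g[v,208:247]])
from scipy.optimize import fsolve
for th in (.7,.85,1.):
    L=th-.5; X=(.6224-.042*np.sin(L),.1413,.032+.042*np.cos(L))
    print(th,fsolve(lambda p: wray(d,p[0],p[1],X[2],d["pos"],d["q"])[:2]-X[:2],(230,60)).round(1))
E
```

```text
cols 208 to 246
30  48  49  49  48  51  48  50  58  94 121 135 138 140 142 143 147 149 148 149 136 138 138 141 125 121 123 122 122 123 124 124 124 123 123 126 127 127 119 138
31  48  52  49  48  49  49  50  88 141 162 165 183 210 189 173 170 171 173 166 122 124 123 125 125 126 126 125 127 126 127 127 126 125 126 126 125 126 117 140
32  46  47  45  50  50  52  49 130 151 172 198 236 241 237 205 176 174 173 163 123 126 124 127 126 127 129 127 125 126 126 124 127 128 125 126 126 127 126 144
33  51  50  48  47  50  50  54 129 153 179 224 240 241 241 207 176 174 175 168 137 125 122 125 129 127 127 126 125 125 126 126 125 125 126 126 128 128 125 143
34  49  47  53  49  51  52  48 129 153 182 228 240 241 239 172 176 174 175 165 133 124 123 126 128 127 128 127 122 126 125 125 126 126 123 128 127 128 123 146
35  51  49  51  48  50  51  52 128 153 168 184 216 219 193 171 174 175 175 163 130 123 123 126 128 128 127 125 125 125 124 126 126 125 125 127 128 128 124 133
36  51  47  50  53  46  47  47 125 153 169 176 175 175 172 175 174 175 175 161 129 123 123 127 128 127 126 127 127 125 125 125 125
[... 6856 characters left out ...]
4  36  68
80  49  47  50  50  51  50  49  47  33  37  37  32  33  35  34  35  39  35  39  33  36  35  36  37  36  30  37  36  36  38  36  29  35  36  35  38  29  37  67
81  47  46  52  50  47  49  48  46  34  37  35  33  38  37  36  35  37  36  39  34  34  34  36  33  33  34  38  34  38  38  34  35  35  36  35  37  37  32  68
82  47  52  50  47  49  49  48  46  35  34  38  35  34  37  37  32  35  35  38  34  33  38  36  32  35  38  34  31  36  37  38  38  35  36  36  36  32  35  69
83  48  50  49  49  48  49  50  47  38  34  32  35  34  38  33  33  40  36  35  37  27  33  38  37  38  33  37  37  32  38  35  35  31  32  35  32  35  38  72
0.7 [233.7  48.2]
0.85 [233.7  53.4]
1.0 [233.7  58.4]
```

Ball disc centre row 57.6 vs. predicted 58.4 at 1.0 and 53.4 at 0.85 → lever ≈0.97. Both levers done; carry the rod home.

```bash

python3 -m crank '[{"claw":0.8,"dx":0,"dy":0.3,"dz":0,"ax":0,"ay":0,"az":-0.35},{"claw":0.8,"dx":0,"dy":0.6,"dz":0,"ax":0,"ay":0,"az":-0.35},{"claw":0.8,"dx":-0.05,"dy":0.9,"dz":0,"ax":0,"ay":0,"az":0},{"claw":0.8,"dx":-0.05,"dy":0.9,"dz":0,"ax":0,"ay":0,"az":0},{"claw":0.8,"dx":-0.05,"dy":0.9,"dz":0,"ax":0,"ay":0,"az":0},{"claw":0.8,"dx":-0.05,"dy":0.9,"dz":0,"ax":0,"ay":0,"az":0},{"claw":0.8,"dx":-0.05,"dy":0.9,"dz":0,"ax":0,"ay":0,"az":0},{"claw":0.8,"dx":-0.05,"dy":0.9,"dz":0,"ax":0,"ay":0,"az":0}]'
python3 -m crank '[{"claw":0.8,"dx":-0.05,"dy":0.9,"dz":0,"ax":0,"ay":0,"az":0},{"claw":0.8,"dx":-0.05,"dy":0.9,"dz":0,"ax":0,"ay":0,"az":0},{"claw":0.8,"dx":-0.05,"dy":0.9,"dz":0,"ax":0,"ay":0,"az":0},{"claw":0.8,"dx":-0.05,"dy":0.9,"dz":0,"ax":0,"ay":0,"az":0},{"claw":0.8,"dx":-0.05,"dy":0.9,"dz":0,"ax":0,"ay":0,"az":0},{"claw":0.8,"dx":-0.05,"dy":0.9,"dz":0,"ax":0,"ay":0,"az":0},{"claw":0.8,"dx":0,"dy":0.9,"dz":0,"ax":0,"ay":0,"az":0},{"claw":0.8,"dx":0,"dy":0.4,"dz":0,"ax":0,"ay":0,"az":0}]'
python3 -c "
from h import *
plan((.4874,-.305,.1275),.0986)"
```

```text
time: 23.08
ee_pos: [0.477, -0.0761, 0.2707]
eef_rot: [0.999, 0.051, -0.0, -0.0]
ft_force: [0.2, 0.3, -1.8]
width: 0.0156
grip_force: 44.9
time: 23.75
ee_pos: [0.4881, -0.2797, 0.2699]
eef_rot: [0.999, 0.049, -0.001, -0.0]
ft_force: [-1.2, -1.4, -2.0]
width: 0.0155
grip_force: 44.9
t 23.75 pos [ 0.4881 -0.2797  0.2699] yaw 0.0983 w 0.0155 g 44.9 F [-1.2 -1.4 -2. ]
 q7 [ 0.99  0.24 -0.65  1.55  0.14  1.41 -1.14]  units d [-0.1   0.84  4.75] turn [-0.    0.01 -0.  ]
```

```bash

python3 -m crank '[{"claw":0.8,"dx":-0.05,"dy":0.6,"dz":0,"ax":0,"ay":0,"az":0},{"claw":0.8,"dx":0,"dy":0,"dz":0.6,"ax":0,"ay":0,"az":0},{"claw":0.8,"dx":0,"dy":0,"dz":0.9,"ax":0,"ay":0,"az":0},{"claw":0.8,"dx":0,"dy":0,"dz":0.9,"ax":0,"ay":0,"az":0},{"claw":0.8,"dx":0,"dy":0,"dz":0.8,"ax":0,"ay":0,"az":0},{"claw":0.8,"dx":0,"dy":0,"dz":0,"ax":0,"ay":0,"az":0},{"claw":0.8,"dx":0,"dy":0,"dz":0,"ax":0,"ay":0,"az":0}]'
python3 - <<'E'
from h import *
from bench import r
plan((.4874,-.305,.1275),.0986)
s=r.read_state();c=r.camera("wrist");g=c["color"].mean(2).astype(int)
for v in (130,150): print(v,g[v,235:285])
E
```

```text
time: 24.33
ee_pos: [0.4886, -0.2939, 0.1746]
eef_rot: [0.999, 0.051, -0.001, -0.001]
ft_force: [1.5, -0.4, -0.3]
width: 0.0153
grip_force: 44.9
t 24.33 pos [ 0.4886 -0.2939  0.1746] yaw 0.1023 w 0.0153 g 44.9 F [ 1.5 -0.4 -0.3]
 q7 [ 0.99  0.32 -0.63  1.66  0.2   1.23 -1.15]  units d [-0.07  0.37  1.57] turn [-0.02  0.01  0.03]
130 [ 31  30  32  32  29  36  27  32  31  48  67  76  99 118 123 128 134 136
 138 140 138 142 138 136 134 129 123 114  97  78  72  71  73  69  70  72
  72  71  70  72  72  69  70  70  71  72  73  68  71  70]
150 [ 22  33  33  26  29  30  29  33  34  53  67  67  96 115 121 129 134 136
 137 139 142 140 137 135 132 128 125 115  99  77  72  70  68  71  71  71
  70  71  69  72  69  67  69  69  69  73  70  68  67  72]
```

```bash

python3 -m crank '[{"claw":0.8,"dx":-0.05,"dy":0.37,"dz":0,"ax":0,"ay":0,"az":0},{"claw":0.8,"dx":0,"dy":0,"dz":0.3,"ax":0,"ay":0,"az":0},{"claw":0.8,"dx":0,"dy":0,"dz":0.4,"ax":0,"ay":0,"az":0},{"claw":0.8,"dx":0,"dy":0,"dz":0.3,"ax":0,"ay":0,"az":0},{"claw":0.8,"dx":0,"dy":0,"dz":0,"ax":0,"ay":0,"az":0},{"claw":0.8,"dx":0,"dy":0,"dz":0,"ax":0,"ay":0,"az":0}]'
python3 -c "
from h import *
plan((.4874,-.305,.1275),.0986)"
```

```text
time: 24.88
ee_pos: [0.4879, -0.3057, 0.1442]
eef_rot: [0.999, 0.051, -0.001, -0.001]
ft_force: [-0.1, -0.3, -1.1]
width: 0.0154
grip_force: 44.9
t 24.88 pos [ 0.4879 -0.3057  0.1442] yaw 0.1011 w 0.0154 g 44.9 F [-0.1 -0.3 -1.1]
 q7 [ 0.99  0.36 -0.61  1.68  0.22  1.18 -1.15]  units d [-0.01 -0.02  0.56] turn [-0.01  0.01  0.02]
```

```bash

python3 -m crank '[{"claw":0.8,"dx":0,"dy":0,"dz":0.3,"ax":0,"ay":0,"az":0},{"claw":0.8,"dx":0,"dy":0,"dz":0.22,"ax":0,"ay":0,"az":0},{"claw":0.8,"dx":0,"dy":0,"dz":0,"ax":0,"ay":0,"az":0},{"claw":0.8,"dx":0,"dy":0,"dz":0,"ax":0,"ay":0,"az":0}]'
python3 -m crank '[{"claw":0.8,"dx":0,"dy":0,"dz":0.05,"ax":0,"ay":0,"az":0},{"claw":0.8,"dx":0,"dy":0,"dz":0,"ax":0,"ay":0,"az":0}]'
```

```text
time: 25.22
ee_pos: [0.4881, -0.3056, 0.1291]
eef_rot: [0.999, 0.051, -0.0, -0.0]
ft_force: [-0.3, 1.8, -0.8]
width: 0.0154
grip_force: 45.0
time: 25.38
ee_pos: [0.4883, -0.306, 0.1282]
eef_rot: [0.999, 0.05, -0.0, 0.0]
ft_force: [-2.2, 3.0, 2.9]
width: 0.0159
grip_force: 45.0
```

```bash

python3 -m crank '[{"claw":0.7,"dx":0,"dy":0,"dz":0,"ax":0,"ay":0,"az":0},{"claw":0.6,"dx":0,"dy":0,"dz":0,"ax":0,"ay":0,"az":0},{"claw":0.4,"dx":0,"dy":0,"dz":0,"ax":0,"ay":0,"az":0},{"claw":0,"dx":0,"dy":0,"dz":0,"ax":0,"ay":0,"az":0},{"claw":-0.2,"dx":0,"dy":0,"dz":0,"ax":0,"ay":0,"az":0},{"claw":-0.2,"dx":0,"dy":0,"dz":0,"ax":0,"ay":0,"az":0},{"claw":-0.2,"dx":0,"dy":0,"dz":0,"ax":0,"ay":0,"az":0}]' 5
python3 -m crank '[{"claw":-0.2,"dx":0,"dy":0,"dz":-0.3,"ax":0,"ay":0,"az":0},{"claw":-0.2,"dx":0,"dy":0,"dz":-0.8,"ax":0,"ay":0,"az":0},{"claw":-0.2,"dx":0,"dy":0,"dz":-0.8,"ax":0,"ay":0,"az":0},{"claw":-0.2,"dx":0,"dy":0,"dz":-0.8,"ax":0,"ay":0,"az":0},{"claw":-0.2,"dx":0,"dy":0,"dz":-0.4,"ax":0,"ay":0,"az":0},{"claw":-0.2,"dx":0,"dy":0,"dz":0,"ax":0,"ay":0,"az":0},{"claw":-0.2,"dx":0,"dy":0,"dz":0,"ax":0,"ay":0,"az":0}]'
python3 - <<'E'
from h import *
from bench import r
plan((.4896,-.3038,.2187),.0986)
s=r.read_state();c=r.camera("wrist");g=c["color"].mean(2).astype(int)
u=259
col=g[:,254:263].mean(1); print("col",[(v,int(col[v])) for v in range(15,60,3)])
for v in (40,70,150): print(v,g[v,248:272])
print("handle edge",[(v,int(col[v])) for v in range(160,185,2)])
print("tail",[(v,int(col[v])) for v in range(296,316,2)])
E
```

```text
time: 25.97
ee_pos: [0.4883, -0.3063, 0.128]
eef_rot: [0.999, 0.05, 0.0, 0.0]
ft_force: [-0.2, -0.9, 0.3]
width: 0.0435
grip_force: 0.0
time: 26.55
ee_pos: [0.4884, -0.3063, 0.2212]
eef_rot: [0.999, 0.05, 0.0, 0.0]
ft_force: [-0.7, 0.9, 0.6]
width: 0.0521
grip_force: 0.0
t 26.55 pos [ 0.4884 -0.3063  0.2212] yaw 0.1007 w 0.0521 g 0.0 F [-0.7  0.9  0.6]
 q7 [ 1.    0.29 -0.63  1.59  0.18  1.32 -1.12]  units d [ 0.05 -0.08  0.08] turn [ 0.01 -0.01  0.02]
col [(15, 43), (18, 41), (21, 42), (24, 43), (27, 142), (30, 179), (33, 179), (36, 161), (39, 124), (42, 117), (45, 117), (48, 116), (51, 116), (54, 114), (57, 114)]
40 [ 33  29  30  75 119 128 135 141 147 139 133 127 117  80  45  46  38  47
  39  43  38  42  44  46]
70 [ 32  31  47  89 121 129 134 143 145 137 130 125 116  55  29  32  34  29
  29  30  30  32  32  29]
150 [ 69  69  79 109 125 132 136 141 137 133 129 121  92  71  70  70  69  71
  70  69  66  69  69  68]
handle edge [(160, 113), (162, 112), (164, 111), (166, 90), (168, 26), (170, 29), (172, 29), (174, 29), (176, 30), (178, 31), (180, 30), (182, 30), (184, 31)]
tail [(296, 135), (298, 135), (300, 128), (302, 129), (304, 119), (306, 31), (308, 149), (310, 209), (312, 50), (314, 77)]
```

```bash

python3 -m crank '[{"claw":-0.2,"dx":0,"dy":0,"dz":-0.9,"ax":0,"ay":0,"az":0},{"claw":-0.2,"dx":0,"dy":0,"dz":-0.9,"ax":0,"ay":0,"az":0},{"claw":-0.2,"dx":0,"dy":0,"dz":0,"ax":0,"ay":0,"az":0},{"claw":-0.2,"dx":0,"dy":0,"dz":0,"ax":0,"ay":0,"az":0}]'
python3 - <<'E'
from h import *
from bench import r
s=r.read_state();c=r.camera("wrist")
t=r.camera("scene");a=load("scene")
W=lambda X:w2p(t,X).astype(int)
A=a["color"].mean(2);B=t["color"].mean(2)
for n,X in dict(bend=(.628,-.291,.135),leg=(.626,-.291,.08),tip=(.626,-.291,.035),tail=(.385,-.3155,.135),box=(.42,-.1,.035),dish=(.597,.383,.01)).items():
    u,v=W(X); d=np.abs(A-B)[v-4:v+5,u-6:u+7]; print(n,(u,v),"mean diff",d.mean().round(1),"max",d.max().round())
E
```

```text
time: 26.93
ee_pos: [0.4885, -0.3062, 0.2749]
eef_rot: [0.999, 0.05, 0.0, 0.0]
ft_force: [-0.7, -0.5, -0.5]
width: 0.0521
grip_force: 0.0
bend (np.int64(276), np.int64(140)) mean diff 7.4 max 70.0
leg (np.int64(276), np.int64(155)) mean diff 4.0 max 28.0
tip (np.int64(275), np.int64(166)) mean diff 0.8 max 3.0
tail (np.int64(346), np.int64(157)) mean diff 2.9 max 42.0
box (np.int64(300), np.int64(211)) mean diff 0.5 max 1.0
dish (np.int64(131), np.int64(293)) mean diff 1.0 max 3.0
```

The rod looks the same as at the start apart from shading, the bystanders are unmoved, and the hand is clear.

```bash
python3 -c "
from bench import r
print(r.close_job())"
```

```text
the job is handed in; nothing more can be done
None
```

The job is handed in at about 27 s of 64 s, with no verdict returned: cassette flat on the plate, bar lever pushed to its stop, ball lever pulled (about 0.97 rad by camera), rod back in both forks, and the dish and slide box unmoved.

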